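# Take the battery pack out of the bench power unit with the blade key

### The job

Take the brass-handled blade key from its slanted rest, stand it upright with its blade in the slot of the power unit's clamp and let go of it, then take hold of it again and with it turn the clamp a full quarter turn anticlockwise so that its tongue swings off the battery pack. Leave the key standing in the slot, lift the pack out of its bay by the ridge on its top and set it down gently, flat inside the aluminium tray. Turn the clamp only with the key, never with the fingers, and do not disturb the other things on the bench.

Things in the scene. Friction and masses are not known exactly. Their poses are not given: they have to be found in the camera images.
- key_grip (a point): Centre of the handle of the loose key (160 g, 106 mm long): brass handle 44 x 20 x 90 mm (own x, y, z), a flat blade 16 mm long below it (-z). It starts in the rest at 45 degrees: blade low, nearest the robot, z axis pointing up and away; y level: grip the 20 mm across y. In the slot the handle's flat lower end rests on the drum and the key stands by itself, its tip 16 mm below the drum's top.
- key_tip (a point): Middle of the tip edge of the key's steel blade, on the key's axis, 61 mm below key_grip along the key's z; axes as key_grip. The blade is 36 mm wide (x) and 6 mm thick (y).
- rest: Fixed dark steel rest of the key, up to 95 mm high; origin under the centre of its base plate (140 x 80 x 8 mm), x away from the robot. The 45 degree ramp under the key and its post are 14 mm wide, so fingers pass down on both sides. Two cheeks, 36 mm wide over all, stand beside the lowest 16 mm of the handle. The key lifts straight up out of it.
- unit: Fixed grey power unit, 130 x 270 x 60 mm (x, y, z); origin at the centre of its underside. The battery bay is in its top at y = +45 mm, the clamp's axis at y = -70 mm, both at x = 0.
- slot (a point): Middle of the slot's mouth on top of the clamp's steel drum (64 mm across, top 84 mm over the bench). Slot 42 mm long (x), 10 mm wide (y), 19 mm deep, open upward; the axes turn with the clamp. On the drum's +y side a flat tongue, 22 mm wide, reaches 69 mm from the axis, 70 to 78 mm over the bench; it starts over the pack's edge, overlapping it by 14 mm, 2 mm above it.
- rotor (a joint): Clamp angle in rad: 0 at the start (tongue over the pack), grows anticlockwise seen from above to its stop at 1.57 (a quarter turn; the tongue then points along the unit's -x, off the pack). It turns with a friction of about 0.12 N m and stays where it is left. The blade has some 0.11 rad of play in the slot.
- pack_ridge (a point): Centre of the grip ridge on top of the loose battery pack (350 g): ridge 44 (x) x 14 (y) x 24 mm high; grip it across y. The ridge's top is 12 mm above this point.
- pack_center (a point): Centre of the black pack's case, 56 x 120 x 48 mm (x, y, z), 36 mm below pack_ridge. It sits in a bay 40 mm deep with 3 mm play on every side; its underside is 20 mm above the bench.
- tray: Fixed open aluminium tray, 122 x 182 mm outside (x, y), walls 5 mm thick, 20 mm high, floor 5 mm thick; origin at the centre of its underside. The inside takes the pack flat only with the pack's long side along the tray's y.
- loupe: Bystander: black eyeglass loupe, 48 mm wide, 42 mm tall; origin at its underside.
- driver: Bystander: screwdriver lying flat, 150 mm.
- jar: Bystander: jar with steel lid, 56 mm wide, 60 mm tall; origin at its underside.
- oiler: Bystander: small bottle, 40 mm wide, 85 mm tall; origin at its underside.
- holder: Bystander: grey ring, 68 mm across, 24 mm tall; origin at its underside.
- brush: Bystander: brush lying flat, 160 mm.
- dish: Bystander: glass dish, 80 mm across, 30 mm tall; origin at its underside.
Not all that is in view belongs to the job. Leave any orange look-alike of the part that bears pack_ridge alone.

How it is judged (in metres and radians):
On the way, in this order (a step that is already met when the one before it is completed fails the run):
1. the key stands upright in the slot by itself, let go, the clamp not yet turned (horizontal distance between key_tip and slot below 0.008 m and z of key_tip in the frame of slot below -0.011 m and angle between key_grip's own z axis and vertical below 0.15 rad and contact force between the fingers and key below 0.1 N and value of joint rotor below 0.3 rad), for 0.2 s.
2. the clamp is turned its quarter turn with the key, gripped again, in the slot (horizontal distance between key_tip and slot below 0.008 m and z of key_tip in the frame of slot below -0.011 m and angle between key_grip's own z axis and vertical below 0.15 rad and value of joint rotor above 1.3 rad and contact force between the fingers and key above 0.5 N), for 0.1 s.
3. the pack is lifted clear of its bay (z of pack_center in the frame of unit above 0.088 m), for 0.1 s.
At the end, for the whole second after the job is handed in: The pack lies flat and at rest on the tray's floor, within 45 mm of its centre and 0.08 rad of level; the clamp is still turned past 1.3 rad of its 1.57; the key still stands in the slot, at rest, tip over 11 mm deep and within 8 mm of the axis, tilt under 0.15 rad (horizontal distance between key_tip and slot below 0.008 m and z of key_tip in the frame of slot below -0.011 m and angle between key_grip's own z axis and vertical below 0.15 rad and value of joint rotor above 1.3 rad and horizontal distance between pack_center and tray below 0.045 m and z of pack_center in the frame of tray below 0.034 m and angle between pack_center's own z axis and vertical below 0.08 rad and linear speed of each of pack, key below 0.02 m/s); the robot touches nothing.
It fails at once if a bystander is disturbed (moved more than 30 mm) (distance of any of loupe, driver, jar, oiler, holder, brush, dish from where it was at the start of the episode above 0.03 m).
It fails at once if the clamp is pushed by the fingers (more than 4 N) (contact force between the fingers and rotor above 4 N).
It fails at once if the pack is dropped (falls free faster than 0.7 m/s) (contact force between the fingers and pack below 0.1 N and linear speed of pack above 0.7 m/s).
It also fails if it takes over 72 s, if anything falls off the work surface, if the arm or the gripper's body presses on something with over 40 N, if the wrist force passes 120 N, or if a joint passes its speed limit or range.

### The arm

A 6-joint arm with a two-finger parallel gripper is mounted at the origin on the work surface. World frame = base frame: x ahead of the robot, y to its left, z up, the work surface at z = 0. Lengths are in mm, angles in rad, forces in N, time in s.
With the tool pointing down it reaches from about 400 to 925 mm from the base axis. Payload 12.5 kg.
Tool frame: the origin (TCP) lies on the centre line of the jaws, within the pads' length; the fingertips stand 14 mm ahead of it and the grasp point (between the pads) lies 5 mm behind it; z points along the fingers, y is the direction in which the jaws open and shut (so a half turn about z gives the same grasp; the last joint's range is limited). The gripper opens to 95 mm and grips with 3 to 60 N. Pads are 20 mm wide; open, the fingers measure 119 mm over their backs; the gripper's body (75 mm by 180 mm) begins 59 mm behind the grasp point.
Start: joints at [1.006, 0.491, 1.559, -0, 1.092, -0.106], TCP at [276.782, 560.39, 228.661] pointing down, gripper open.
Joint ranges: [-3.1, 3.1], [-0.84, 2.19], [0.05, 2.79], [-1.13, 4.28], [0.06, 2.93], [-2.69, 2.69]. Speed limits (rad/s): [2.22, 2.22, 2.79, 3.14, 3.14, 3.14].

### API

Orientations are given as [roll, pitch, yaw] about the fixed x, y, z axes, in that order (R = Rz(yaw) Ry(pitch) Rx(roll)).
In Python, from cell import * gives the robot as it stands.
- The arm moves only by the tool play_rows, never from a script. Its argument "moves" is a list of rows, each a list of 7 numbers: the shift along the tool's x, y, z in m, then the turn, a rotation vector about the tool's x, y, z in rad, then the opening in per cent of the stroke, from 0 (shut) to 100 (fully open). In form: [[tx, ty, tz, ax, ay, az, claw], ...]. A call has 1 to 8 rows; each row shifts and turns the pose as measured when the row begins, along the tool's axes as they then stand; what a row does not reach is not made up. A row lasts 1/10 s, in which the tool goes at most 50 mm and 8.59 degrees, less where a joint would pass 70% of its speed; a pose out of reach is approached as far as the arm can. A call is refused whole if a number of a shift passes 0.05 or a number of a turn 0.15, either way. A call with a gripper value outside its range is refused whole. The fingers move at their own pace and stop on an object; the grip force is fixed at half the most. Time passes only in rows, so rows that do not move let the fingers close. It gives the time, the measured TCP pose, the force and the opening at its end, in the units of the state.
- state(): the state, without advancing time (a new reading comes with each control period).
- read_camera(name): name is "side" or "top" or "wrist"; returns a dict with "img" (400x640x3 uint8, red, green, blue), "fx", "fy", "cx", "cy" (pixels), "k1" (the pictures are not rectified: a ray, as slopes to the right and down, at radius r is drawn at 1 + k1 r^2 times it, then the intrinsics apply), "R" (3x3) and "t" (3): a world point X has camera coordinates R X + t. Camera axes: x right, y down, z forward; pixel columns grow to the right and rows downward; lengths in mm; the calibration is good to about 2 mm. A picture is of the moment at which its call begins. There is no depth.
- job_done(): hands the job in, once; it reports no verdict.
The state is a dict: "t": time; "joints": joint angles; "qvel": joint speeds; "tau": joint torques, N m; "eef_pos": TCP position; "tcp_rot": TCP orientation; "ft_force": force on the tool from outside, world axes, zero at the start; "moment": the same for the moment, N m; "opening": opening from 0.0 (shut) to 1.0 (fully open).
Only numpy, scipy, OpenCV 4.12 (cv2) and the standard library are available. Lean on these libraries where they do the work, as an engineer would, in place of code of your own. Each camera call takes 0.05 s, during which the arm holds its last target.

## Working session

There is one attempt and no reset: what is moved stays moved. The work goes in short steps, Python scripts to look and compute and a tool call to move; the robot and the scene stay as the last step left them, time stands still between calls to the robot, and variables do not carry over. Pictures are saved under pics/ and viewed, and the job is handed in when it is done.

Besides the shell and the picture viewer there is one more tool, called after "Request:" as name(argument=value, ...) on one line, values as JSON. play_rows: Moves the arm, as the interface text tells. Its arguments: {"type":"object","properties":{"moves":{"type":"array"}},"required":["moves"]}

```bash
mkdir -p pics; ls
python3 - <<'E'
from cell import *
import cv2
s=state();print(s)
for n in("side","top","wrist"):
    c=read_camera(n);cv2.imwrite(f"pics/{n}0.png",c["img"][:,:,::-1]);print(n,c["fx"],c["fy"],c["cx"],c["cy"],c["k1"],c["R"],c["t"])
E
```

```text
pics
{'t': 0.0, 'joints': array([ 1.00640803e+00,  4.91567720e-01,  1.55946857e+00, -2.85922457e-05,
        1.09170575e+00, -1.05622842e-01]), 'qvel': array([ 1.19709319e-03, -2.11451144e-03,  1.07581143e-03,  2.12616629e-05,
       -9.77073999e-04,  7.35591524e-04]), 'tau': array([-1.82614363e-03, -6.12641287e+01, -2.58174294e+01,  6.91438140e-02,
        4.83580597e-02, -9.28591339e-05]), 'eef_pos': array([276.64538674, 560.17213568, 228.05008925]), 'tcp_rot': array([-3.14044700e+00, -9.59593302e-05,  2.68284034e+00]), 'ft_force': array([-0.17751141, -0.7449792 , -0.40595946]), 'moment': array([-0.03624211, -0.0130378 ,  0.01704849]), 'opening': 0.9997410966554822}
side 459.4259986986186 459.4259986986186 319.51457006953535 200.76593908596337 -0.10227441973231685 [[ 0.79504956 -0.60653979 -0.00238244]
 [-0.40326981 -0.52566205 -0.74903462]
 [ 0.45306695  0.59648041 -0.66252657]] [-422.66350648  297.52003576  869.21091275]
top 436.5685843248328 436.5685843248328 317.6779024872772 200.60805843733056 -0.08278223737981029 [[ 0.00153567 -0.9999972  -0.00180276]
 [-0.98602261 -0.00121385 -0.16660716]
 [ 0.1666045   0.00203341 -0.98602171]] [  -9.75287991  577.85081891 1210.30921577]
wrist 356.54223981962065 356.54223981962065 317.3071986704031 203.11495640367457 -0.04365736715760328 [[ 0.44243204  0.89680055 -0.00163415]
 [ 0.8600739  -0.42379558  0.28402498]
 [ 0.25402121 -0.12706724 -0.95881549]] [-625.23012194  -32.2055897   393.31583543]
```

View pics/side0.png

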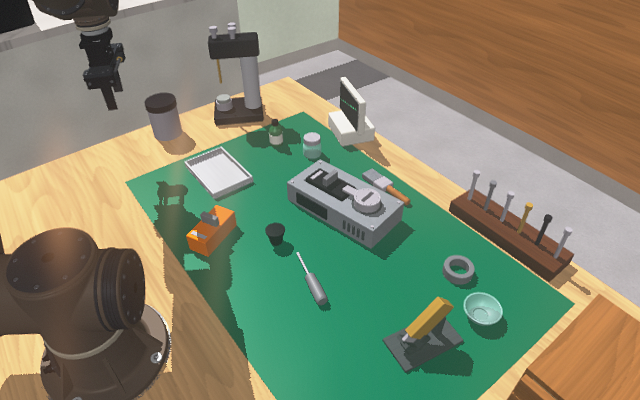

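View pics/top0.png

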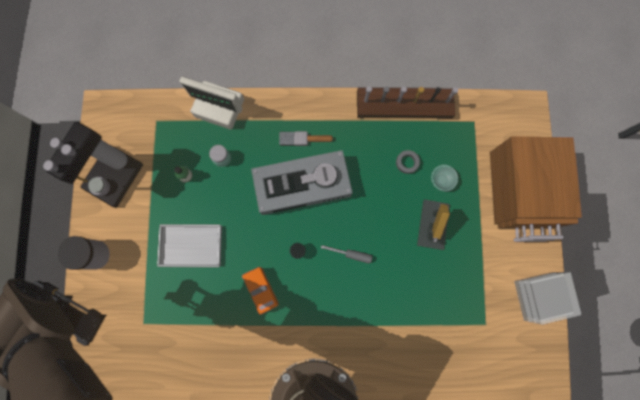

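View pics/wrist0.png

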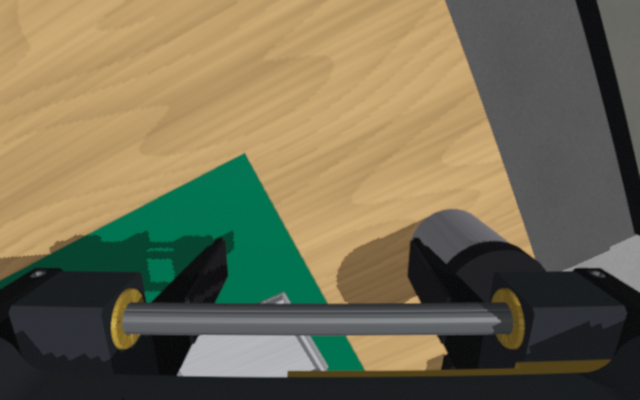

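The side view shows the brass key in its rest at about (430,320), the unit at (345,200) and the tray at (218,170). The orange look-alike is at (210,232). In the top view they are at (440,222), (300,182) and (190,245). Next I'll write helpers and zoom in.

```bash
cat > h.py <<'E'
from cell import *
import cv2, numpy as np
from scipy.spatial.transform import Rotation as Ro
def grab(n,f=None):
    c=read_camera(n)
    if f: cv2.imwrite("pics/"+f,c["img"][:,:,::-1])
    np.save("/tmp/%s.npy"%n,c,allow_pickle=True)
    return c
def load(n): return np.load("/tmp/%s.npy"%n,allow_pickle=True).item()
def ray(c,px):
    x=np.array([(px[0]-c["cx"])/c["fx"],(px[1]-c["cy"])/c["fy"]]);u=x.copy()
    for _ in range(30): u=x/(1+c["k1"]*(u@u))
    d=c["R"].T@np.array([u[0],u[1],1]); o=-c["R"].T@c["t"]
    return o,d/np.linalg.norm(d)
def plane(c,px,z):
    o,d=ray(c,px); return o+d*(z-o[2])/d[2]
def proj(c,X):
    p=c["R"]@np.asarray(X,float)+c["t"];u=p[:2]/p[2];u=u*(1+c["k1"]*(u@u))
    return np.array([c["fx"]*u[0]+c["cx"],c["fy"]*u[1]+c["cy"]])
def tri(obs):
    A=np.zeros((3,3));b=np.zeros(3);L=[]
    for c,p in obs:
        o,d=ray(c,p);P=np.eye(3)-np.outer(d,d);A+=P;b+=P@o;L.append((o,d))
    X=np.linalg.solve(A,b)
    return X,[np.linalg.norm(np.cross(X-o,d)) for o,d in L]
def zoom(c,x0,y0,w,h,k,f):
    cv2.imwrite("pics/"+f,cv2.resize(c["img"][y0:y0+h,x0:x0+w,::-1],None,fx=k,fy=k,interpolation=cv2.INTER_CUBIC))
def T():
    s=state();return s["eef_pos"],Ro.from_euler("xyz",s["tcp_rot"])
def delta(pos,R):
    "shift (tool axes, mm) and rotvec needed to reach pos,R"
    p,r=T(); print("t",state()["t"],"at",p.round(1),"rpy",state()["tcp_rot"].round(3))
    print("shift mm",r.inv().apply(np.asarray(pos)-p).round(1),"turn",(r.inv()*R).as_rotvec().round(4))
E
python3 - <<'E'
from h import *
t=grab("top");s=grab("side")
zoom(t,220,110,160,120,5,"tz1.png");zoom(t,390,180,100,80,8,"tz2.png")
zoom(s,270,140,160,120,5,"sz1.png");zoom(s,370,280,110,90,7,"sz2.png")
E
```

```text
(no output)
```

View pics/tz1.png

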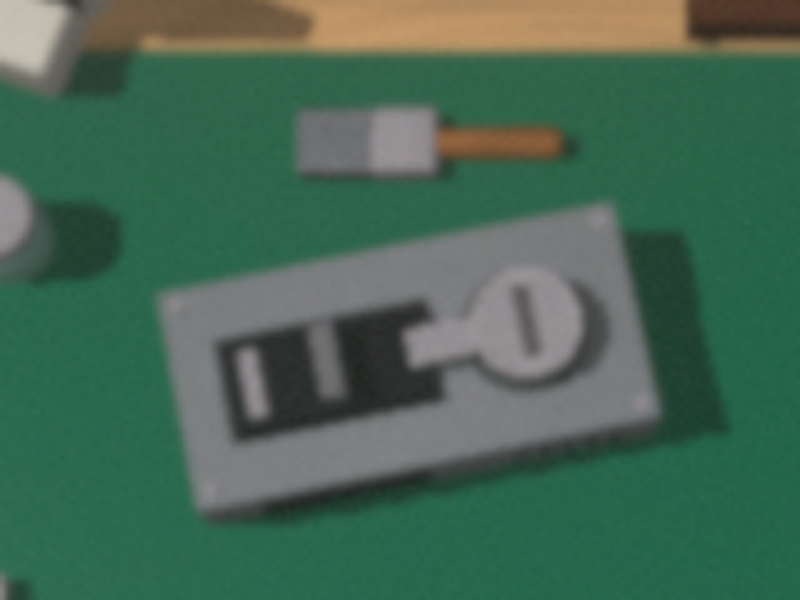

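View pics/tz2.png

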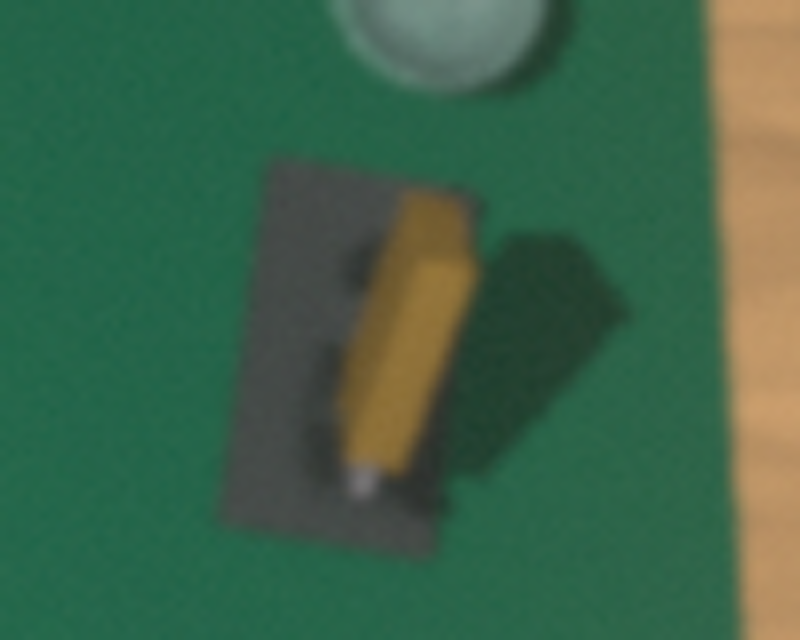

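View pics/sz1.png

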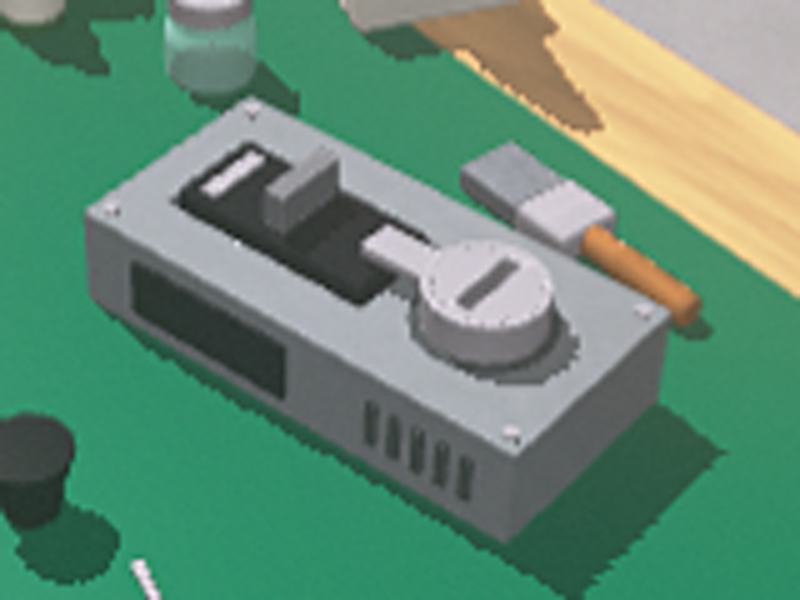

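View pics/sz2.png

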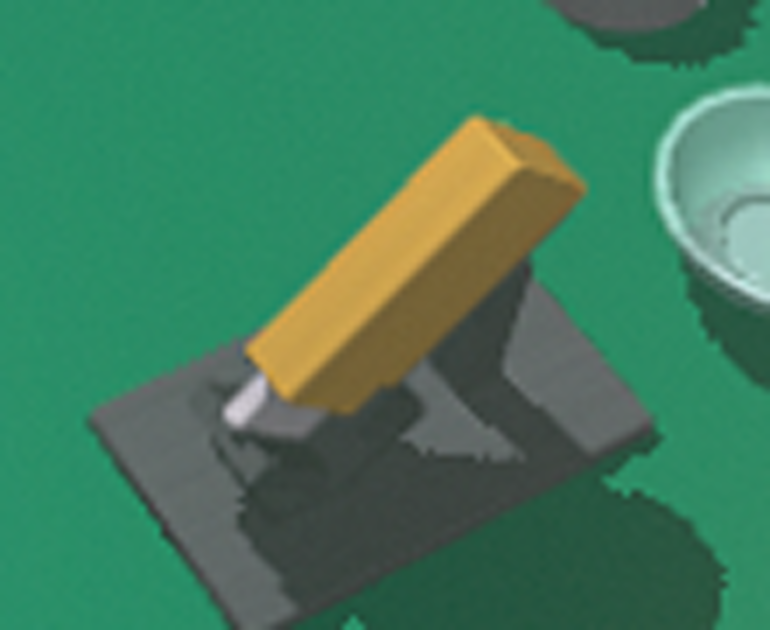

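Run:
```python
from h import *
t=load("top");s=load("side")
S=lambda x,y:(s,(370+x/7,280+y/7)); U=lambda x,y:(t,(390+x/8,180+y/8))
for n,a,b in [("top far L",S(475,117),U(415,258)),("top far R",S(524,165),U(480,265)),("low R",S(290,402),U(405,472)),("low L",S(248,352),U(343,460))]:
    print(n,tri([a,b]))
S1=lambda x,y:(s,(270+x/5,140+y/5)); U1=lambda x,y:(t,(220+x/5,110+y/5))
for n,a,b in [("slot",S1(489,284),U1(528,320)),("drum c",S1(487,284),U1(528,322)),("c1",S1(87,211),U1(200,518)),("c2",S1(670,315),U1(612,205)),("c3",S1(513,460),U1(658,422)),("c4",S1(252,100),U1(160,295)),("ridge",S1(300,178),U1(328,360))]:
    print(n,tri([a,b]))
print([plane(t,p,20)[:2].round(1) for p in[(158,225),(221,225),(221,267),(158,267)]], -t["R"].T@t["t"],-s["R"].T@s["t"])
for n in("key",): pass
```

```text
top far L (array([ 534.98648854, -347.94343649,  120.64557077]), [np.float64(1.306970992826611), np.float64(1.3069709928265927)])
top far R (array([ 531.23655768, -368.25459432,  125.17972078]), [np.float64(0.40457657120796303), np.float64(0.4045765712079583)])
low R (array([ 467.15555913, -357.56859483,   64.15021248]), [np.float64(1.847538469502402), np.float64(1.8475384695023158)])
low L (array([ 472.30348589, -337.45382248,   58.01713948]), [np.float64(2.2623831783267616), np.float64(2.262383178326859)])
slot (array([649.87686525, -32.15184754,  82.14285677]), [np.float64(1.38075007206723), np.float64(1.3807500720672912)])
drum c (array([648.55448556, -32.13798558,  82.83309861]), [np.float64(1.38060340342112), np.float64(1.380603403421043)])
c1 (array([541.44828974, 153.2971991 ,  60.41374201]), [np.float64(3.7782281153849575), np.float64(3.7782281153848074)])
c2 (array([725.02836469, -82.03478503,  56.78587508]), [np.float64(1.6554395027286308), np.float64(1.6554395027287285)])
c3 (array([ 597.02116101, -108.00160407,   56.60734203]), [np.float64(2.7848528231084004), np.float64(2.784852823108439)])
c4 (array([671.12004875, 181.41216047,  55.77419887]), [np.float64(1.6766877165346163), np.float64(1.6766877165343492)])
ridge (array([625.17065413,  80.85371215,  87.27915461]), [np.float64(0.9755129929728436), np.float64(0.9755129929728417)])
[array([508.9, 463.3]), array([509.7, 274.8]), array([387.5, 270.6]), array([385.8, 456.3])] [ 368.14598599  -11.51248278 1289.64765773] [  62.20854982 -618.43452945  797.7211614 ]
```

Run:
```python
from h import *
w=grab("wrist");p,r=T()
o=-w["R"].T@w["t"]; print("cam in tool",r.inv().apply(o-p),"axes (x,y,z rows) in tool",r.inv().apply(w["R"]))
g=lambda yaw,pit=0: Ro.from_euler("z",yaw)*Ro.from_euler("y",pit)*Ro.from_euler("x",np.pi)
delta([440,-345,300],g(-.17))
```

```text
cam in tool [  81.13387351    0.85889745 -157.03306139] axes (x,y,z rows) in tool [[ 4.87317901e-04  9.99999540e-01  8.26503126e-04]
 [-9.58791235e-01  7.02054816e-04 -2.84110675e-01]
 [-2.84111125e-01 -6.53991735e-04  9.58791135e-01]]
t 0.3 at [276.8 560.3 228.5] rpy [-3.141 -0.     2.683]
shift mm [-547.3 -739.4  -71.3] turn [-1.0000e-04  4.0000e-04  2.8528e+00]
```

Request:
play_rows(moves=[[-0.043,-0.02,-0.01,0,0,0,100],[-0.043,-0.02,-0.01,0,0,0,100],[-0.043,-0.02,-0.01,0,0,0,100],[-0.043,-0.02,-0.01,0,0,0,100],[-0.043,-0.02,-0.01,0,0,0,100],[-0.043,-0.02,-0.01,0,0,0,100],[-0.043,-0.02,-0.01,0,0,0,100],[-0.043,-0.02,-0.01,0,0,0,100]])

```text
t: 1.1
eef_pos: [518.3, 259.0, 309.3]
tcp_rot: [-3.139, -0.001, 2.692]
ft_force: [0.3, 1.1, -0.0]
opening: 0.995
```

Request:
play_rows(moves=[[-0.015,-0.045,0,0,0,0,60],[-0.015,-0.045,0,0,0,0,60],[-0.015,-0.045,0,0,0,0,60],[-0.015,-0.045,0,0,0,0,60],[-0.015,-0.045,0,0,0,0,60],[-0.015,-0.045,0,0,0,0,60],[-0.015,-0.045,0,0,0,0,60],[-0.015,-0.045,0,0,0,0,60]])

```text
t: 1.9
eef_pos: [469.7, -131.8, 310.8]
tcp_rot: [-3.141, 0.003, 2.692]
ft_force: [0.6, -0.2, 0.7]
opening: 0.601
```

Request:
play_rows(moves=[[-0.015,-0.045,0,0,0,0,60],[-0.015,-0.045,0,0,0,0,60],[-0.015,-0.045,0,0,0,0,60],[-0.015,-0.045,0,0,0,0,60],[-0.015,-0.045,0,0,0,0,60],[0,0,0,0,0,0.15,60],[0,0,0,0,0,0.15,60],[0,0,0,0,0,0.15,60]])

```text
t: 2.7
eef_pos: [433.5, -383.7, 310.5]
tcp_rot: [3.14, 0.004, 2.234]
ft_force: [-1.2, -0.9, 0.7]
opening: 0.601
```

Request:
play_rows(moves=[[0,0,0,0,0,0.15,60],[0,0,0,0,0,0.15,60],[0,0,0,0,0,0.15,60],[0,0,0,0,0,0.15,60],[0,0,0,0,0,0.15,60],[0,0,0,0,0,0.15,60],[0,0,0,0,0,0.15,60],[0,0,0,0,0,0.15,60]])

```text
t: 3.5
eef_pos: [432.8, -383.9, 309.9]
tcp_rot: [3.139, -0.0, 1.035]
ft_force: [-0.5, 0.4, -0.5]
opening: 0.599
```

Request:
play_rows(moves=[[0,0,0,0,0,0.15,60],[0,0,0,0,0,0.15,60],[0,0,0,0,0,0.15,60],[0,0,0,0,0,0.15,60],[0,0,0,0,0,0.15,60],[0,0,0,0,0,0.15,60],[0,0,0,0,0,0.15,60],[0,0,0,0,0,0.15,60]])

```text
t: 4.3
eef_pos: [432.4, -383.6, 309.5]
tcp_rot: [3.141, -0.002, -0.165]
ft_force: [-0.7, 0.3, 1.0]
opening: 0.596
```

```bash
cat >> h.py <<'E'
g=lambda yaw,pit=0: Ro.from_euler("z",yaw)*Ro.from_euler("y",pit)*Ro.from_euler("x",np.pi)
E
python3 - <<'E'
from h import *
print(state()["joints"].round(3))
delta([440,-345,300],g(-.17))
w=grab("wrist","w1.png");np.save("/tmp/w1.npy",w,allow_pickle=True)
E
```

```text
[-8.400e-01  3.510e-01  1.566e+00  1.000e-03  1.222e+00  8.950e-01]
t 4.3 at [ 432.4 -383.6  309.5] rpy [ 3.141e+00 -2.000e-03 -1.650e-01]
shift mm [  1.1 -39.3   9.5] turn [ 0.0002 -0.0017  0.0051]
```

View pics/w1.png

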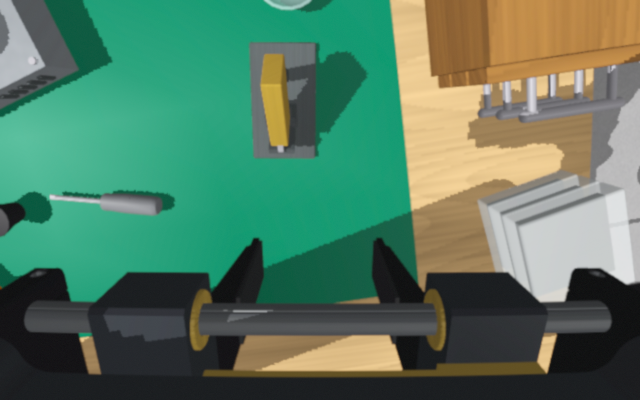

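The wrist view shows the rest plate at (250–317, 43–158) with the key along it from (272,55) to (281,150), so the yaw is close. I'll move nearer and centre for a second view.

Request:
play_rows(moves=[[-0.01,-0.035,0.04,0,0,0,60],[-0.01,0,0.04,0,0,0,60],[0,0,0,0,0,0,60]])

```text
t: 4.65
eef_pos: [419.3, -347.9, 231.5]
tcp_rot: [3.14, -0.004, -0.168]
ft_force: [0.3, -0.5, 0.7]
opening: 0.601
```

Run:
```python
from h import *
delta([440,-345,300],g(-.17))
w=grab("wrist","w2.png");np.save("/tmp/w2.npy",w,allow_pickle=True)
zoom(w,200,0,240,180,3.3,"w2z.png")
w=np.load("/tmp/w1.npy",allow_pickle=True).item()
zoom(w,220,30,120,140,4.2,"w1z.png")
```

```text
t 4.65 at [ 419.3 -347.9  231.5] rpy [ 3.14  -0.004 -0.168]
shift mm [ 20.2  -6.2 -68.4] turn [ 0.0019 -0.0041  0.0025]
```

View pics/w2z.png

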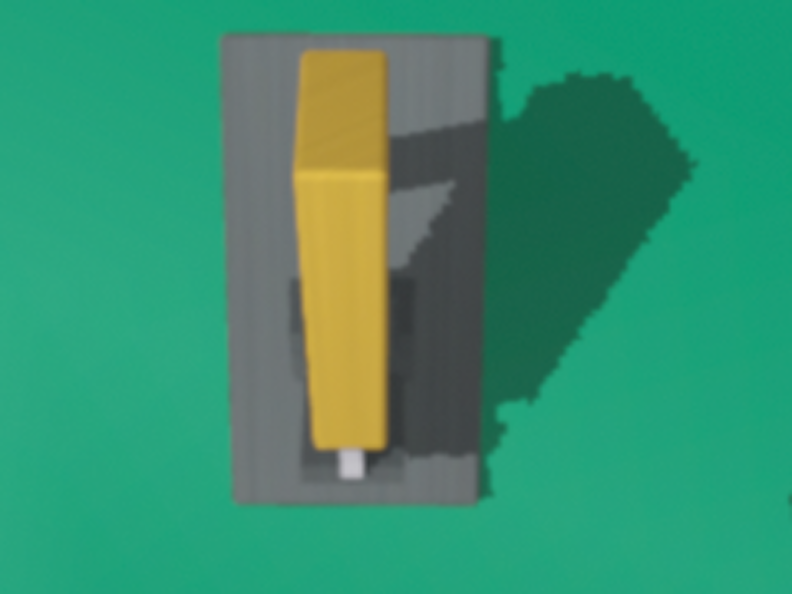

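View pics/w1z.png

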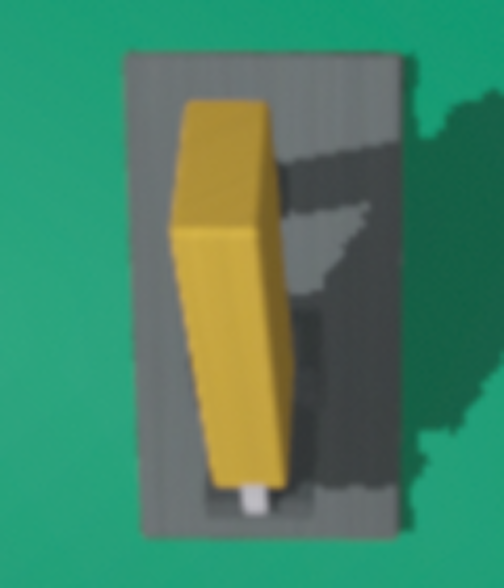

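Run:
```python
from h import *
L=lambda n:np.load("/tmp/%s.npy"%n,allow_pickle=True).item()
w1,w2,s=L("w1"),L("w2"),L("side")
A=lambda x,y:(w1,(220+x/4.2,30+y/4.2));B=lambda x,y:(w2,(200+x/3.3,y/3.3));S=lambda x,y:(s,(370+x/7,280+y/7))
P={}
for n,o in dict(UL=[A(171,227),B(294,170),S(475,117)],UR=[A(257,228),B(387,171),S(524,165)],LR=[A(287,488),B(386,448),S(290,402)],LL=[A(214,488),B(313,447),S(248,352)],FL=[A(187,101),B(303,52)],FR=[A(267,101),B(385,51),S(585,187)]).items():
    a,_=tri(o[:2]);b,e=tri(o);print(n,"wrist",a.round(1),"all",b.round(1),np.round(e,1));P[n]=b
z=(P["UL"]+P["UR"]-P["LL"]-P["LR"])/2;print("z len",np.linalg.norm(z),"yaw",np.arctan2(z[1],z[0]),"elev",np.arctan2(z[2],np.hypot(*z[:2])))
y=(P["UL"]-P["UR"]+P["LL"]-P["LR"]);print("yaw from y",np.arctan2(-y[0],y[1]))
print("width",np.linalg.norm(P["UL"]-P["UR"]),"endx",P["FR"]-P["UR"],P["FL"]-P["UL"])
# plate corners at z=8
c=[plane(w2,(200+x/3.3,y/3.3),8) for x,y in[(221,34),(489,37),(478,503),(235,503)]]
c=np.array(c);print(c.round(1),"centre",c.mean(0).round(1));d=c[0]+c[1]-c[2]-c[3];print("yaw",np.arctan2(d[1],d[0]))
f=(P["UL"]+P["UR"]+P["LL"]+P["LR"])/4
zz=z/np.linalg.norm(z);yw=np.arctan2(z[1],z[0]);n=np.array([-np.cos(yw)*.7071,-np.sin(yw)*.7071,.7071])
print("face",f,"centre",f-22*n)
```

```text
UL wrist [ 532.5 -346.6  123.8] all [ 533.  -347.7  123.8] [1.2 1.2 2.4]
UR wrist [ 528.7 -365.6  128. ] all [ 529.5 -366.7  126.5] [1.4 1.2 2.6]
LR wrist [ 465.9 -355.2   64.6] all [ 466.7 -356.6   66.2] [1.6 1.5 2.8]
LL wrist [ 469.2 -335.6   63.3] all [ 470.  -337.4   64. ] [2.  1.9 3.6]
FL wrist [ 561.2 -351.8   93.9] all [ 561.2 -351.8   93.9] [0.1 0.1]
FR wrist [ 557.9 -370.3   95.7] all [ 558.3 -371.1   96.1] [0.9 0.9 1.8]
z len 87.59084619450154 yaw -0.16138172941570314 elev 0.7557264263138982
yaw from y -0.1770314587523504
width 19.54920838572049 endx [ 28.8357208   -4.34692398 -30.4212371 ] [ 28.19458189  -4.10900315 -29.94567995]
[[ 588.7 -326.5    8. ]
 [ 574.7 -404.3    8. ]
 [ 438.6 -380.7    8. ]
 [ 451.8 -303.     8. ]] centre [ 513.4 -353.6    8. ]
yaw -0.17038106775080014
face [ 499.77676887 -352.0802233    95.12134092] centre [ 515.13083482 -354.57982673   79.56514092]
```

Run:
```python
from h import *
R=g(-.17,.436);gp=np.array([522,-355.2,86]);zt=R.as_matrix()[:,2];tcp=gp+5*zt
print("tcp",tcp);delta(tcp-100*zt,R); p,r=T(); print("world shift",tcp-100*zt-p)
```

```text
tcp [ 519.91885369 -354.84275704   81.46775911]
t 4.7 at [ 420.5 -348.8  234.1] rpy [ 3.138 -0.007 -0.168]
shift mm [140.8 -10.8  63. ] turn [ 0.0043 -0.4432  0.0012]
world shift [141.02842516 -13.16388661 -62.01882601]
```

Request:
play_rows(moves=[[0.047,-0.0035,0,0,0,0,60],[0.047,-0.0035,0,0,0,0,60],[0.047,-0.0035,0,0,0,0,60],[0,0,0,0,-0.145,0,60],[0,0,0,0,-0.145,0,60],[0,0,0,0,-0.145,0,60],[0,0,0,0,0,0,60]])

```text
t: 5.4
eef_pos: [571.3, -366.2, 252.3]
tcp_rot: [3.128, 0.428, -0.169]
ft_force: [0.1, 0.8, -0.4]
opening: 0.597
```

Run:
```python
from h import *
R=g(-.17,.436);gp=np.array([522,-355.2,86]);zt=R.as_matrix()[:,2];tcp=gp+5*zt
delta(tcp,R)
```

```text
t 5.4 at [ 571.3 -366.2  252.3] rpy [ 3.128  0.428 -0.169]
shift mm [ 23.1  -5.  177.2] turn [ 0.0139 -0.0078  0.0009]
```

Request:
play_rows(moves=[[0.023,-0.005,0.03,0.014,-0.008,0,60],[0,0,0.04,0,0,0,60],[0,0,0.03,0,0,0,60],[0,0,0,0,0,0,60]])

```text
t: 5.8
eef_pos: [555.3, -360.4, 156.0]
tcp_rot: [3.139, 0.413, -0.168]
ft_force: [-1.0, -0.1, -0.3]
opening: 0.599
```

Run:
```python
from h import *
R=g(-.17,.436);gp=np.array([522,-355.2,86]);zt=R.as_matrix()[:,2];tcp=gp+5*zt
delta(tcp,R);w=grab("wrist","w3.png");np.save("/tmp/w3.npy",w,allow_pickle=True)
```

```text
t 5.8 at [ 555.3 -360.4  156. ] rpy [ 3.139  0.413 -0.168]
shift mm [-2.9  0.2 82.7] turn [ 0.0032 -0.0235  0.002 ]
```

View pics/w3.png

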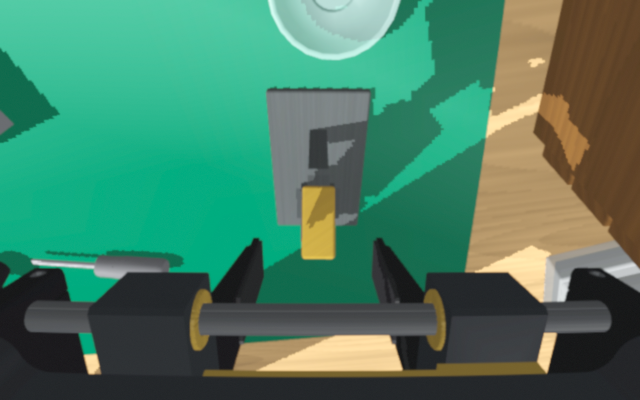

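The key's end face is at (318,222), centred between the fingertips at 260 and 378. I'll descend.

Request:
play_rows(moves=[[-0.003,0,0.025,0,-0.023,0,60],[0,0,0.025,0,0,0,60],[0,0,0.02,0,-0.005,0,60],[0,0,0,0,0,0,60]])

```text
t: 6.25
eef_pos: [531.0, -360.5, 106.4]
tcp_rot: [3.129, 0.415, -0.172]
ft_force: [-0.3, 0.0, -0.3]
opening: 0.6
```

Run:
```python
from h import *
R=g(-.17,.436);gp=np.array([522,-355.2,86]);zt=R.as_matrix()[:,2];tcp=gp+5*zt
delta(tcp,R);w=grab("side");zoom(w,360,250,140,120,5,"s3.png")
```

```text
t 6.25 at [ 531.  -360.5  106.4] rpy [ 3.129  0.415 -0.172]
shift mm [-0.8 -4.  27.6] turn [ 0.0117 -0.0208 -0.0019]
```

View pics/s3.png

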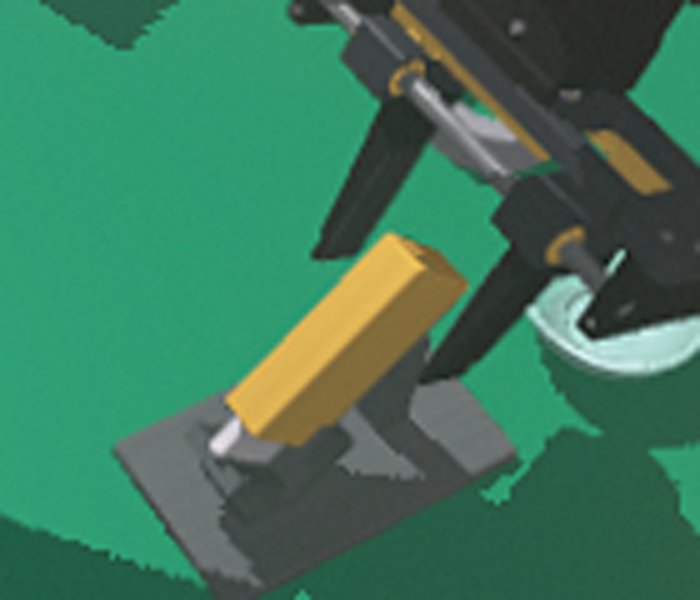

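Request:
play_rows(moves=[[-0.001,-0.004,0.014,0.012,-0.021,0,60],[0,0,0.012,0,0,0,60],[0,0,0.002,0,-0.005,0,60],[0,0,0,0,0,0,60]])

```text
t: 6.7
eef_pos: [522.7, -356.3, 86.1]
tcp_rot: [3.137, 0.432, -0.174]
ft_force: [-0.1, -1.2, 1.4]
opening: 0.6
```

Run:
```python
from h import *
R=g(-.17,.436);gp=np.array([522,-355.2,86]);zt=R.as_matrix()[:,2];tcp=gp+5*zt
delta(tcp,R)
```

```text
t 6.7 at [ 522.7 -356.3   86.1] rpy [ 3.137  0.432 -0.174]
shift mm [-0.8 -0.9  5.4] turn [ 0.0031 -0.0039 -0.0035]
```

Request:
play_rows(moves=[[-0.001,-0.001,0.005,0.003,-0.004,-0.003,60],[0,0,0,0,0,0,35],[0,0,0,0,0,0,26],[0,0,0,0,0,0,26]])

```text
t: 7.1
eef_pos: [520.2, -354.7, 82.0]
tcp_rot: [3.141, 0.436, -0.17]
ft_force: [0.3, 0.9, 0.1]
opening: 0.401
```

Run:
```python
from h import *
R=g(-.17,.436);gp=np.array([522,-355.2,86]);zt=R.as_matrix()[:,2];tcp=gp+5*zt
delta(tcp,R);w=grab("wrist","w4.png")
```

```text
t 7.1 at [ 520.2 -354.7   82. ] rpy [ 3.141  0.436 -0.17 ]
shift mm [0.  0.1 0.6] turn [ 0.0001 -0.0003  0.    ]
```

View pics/w4.png

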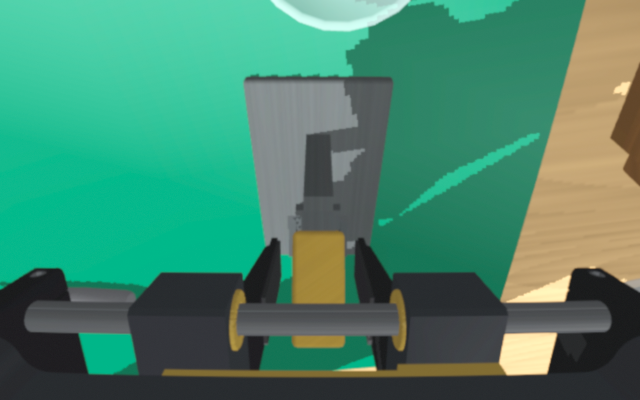

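The key end face spans 293–345 and the fingers 280–356, so it is centred. I'll close the fingers.

Request:
play_rows(moves=[[0,0,0,0,0,0,0],[0,0,0,0,0,0,0],[0,0,0,0,0,0,0],[0,0,0,0,0,0,0],[0,0,0,0,0,0,0]])

```text
t: 7.65
eef_pos: [520.3, -354.9, 82.3]
tcp_rot: [3.141, 0.435, -0.17]
ft_force: [-0.9, 0.4, -0.4]
opening: 0.21
```

Run:
```python
from h import *
R=g(-.17,.436)
p,r=T();print(r.inv().apply([0,0,100]))
delta(p+[0,0,150],R);print(state()["ft_force"])
```

```text
[-4.21672658e+01  3.73068688e-02 -9.06748052e+01]
t 7.65 at [ 520.3 -354.9   82.3] rpy [ 3.141  0.435 -0.17 ]
shift mm [-6.33e+01  1.00e-01 -1.36e+02] turn [ 0.0004 -0.0007 -0.0001]
[-0.87932646  0.37883985 -0.4493831 ]
```

Gripped (0.21 × 95 = 20 mm). I'll lift straight up.

Request:
play_rows(moves=[[-0.0042,0,-0.0091,0,0,0,0],[-0.0084,0,-0.0181,0,0,0,0],[-0.0127,0,-0.0272,0,0,0,0],[-0.0127,0,-0.0272,0,0,0,0],[-0.0127,0,-0.0272,0,0,0,0],[-0.0127,0,-0.0272,0,0,0,0],[-0.0127,0,-0.0272,0,0,0,0],[0,0,0,0,0,0,0]])

```text
t: 8.45
eef_pos: [519.8, -354.2, 272.3]
tcp_rot: [-3.141, 0.435, -0.17]
ft_force: [0.2, 0.0, -2.0]
opening: 0.209
```

Run:
```python
from h import *
p,r=T();delta([620,-30,260],g(.21,-.3));w=grab("side","s4.png");print(state()["opening"],state()["joints"].round(2))
zoom(w,340,160,140,120,5,"s4z.png")
```

```text
t 8.45 at [ 519.8 -354.2  272.3] rpy [-3.141  0.435 -0.17 ]
shift mm [  45.1 -336.5   -7.1] turn [-0.0271  0.7261 -0.3876]
0.2097239120057654 [-0.63  0.63  1.24 -0.19  1.66  1.13]
```

View pics/s4.png

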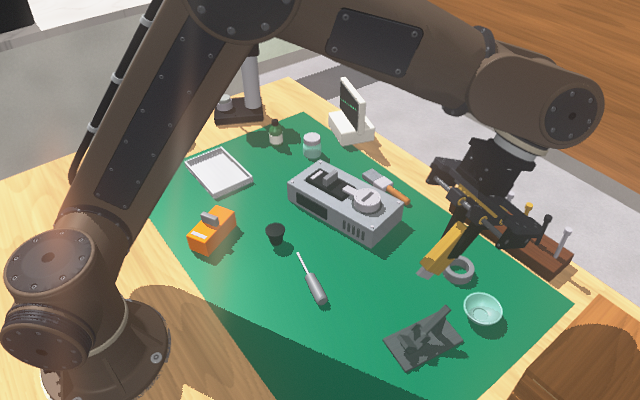

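Request:
play_rows(moves=[[0,0,0,0,0.145,0,0],[0,0,0,0,0.145,0,0],[0,0,0,0,0.145,0,0],[0,0,0,0,0.145,0,0],[0,0,0,0,0.145,0,0],[0,0,0,0,0.06,0,0],[0,0,0,0,0,0,0]])

```text
t: 9.2
eef_pos: [515.9, -351.0, 259.2]
tcp_rot: [-3.134, -0.361, -0.178]
ft_force: [0.1, -0.5, -2.5]
opening: 0.205
```

Run:
```python
from h import *
p,r=T();delta([555,-40,290],g(.21,-.35));print(state()["opening"],state()["joints"].round(2))
delta([555,-40,290],g(-.17,-.35))
```

```text
t 9.2 at [ 515.9 -351.   259.2] rpy [-3.134 -0.361 -0.178]
shift mm [  -4.6 -313.3  -32.3] turn [ 0.1277 -0.0127 -0.3637]
0.20493887321485768 [-0.79  0.36  1.74  0.31  0.77  0.76]
t 9.2 at [ 515.9 -351.   259.2] rpy [-3.134 -0.361 -0.178]
shift mm [  -4.6 -313.3  -32.3] turn [-0.0047 -0.0115 -0.0075]
```

Request:
play_rows(moves=[[0,-0.045,-0.01,0,0,0,0],[0,-0.045,-0.01,0,0,0,0],[0,-0.045,-0.01,0,0,0,0],[0,-0.045,0,0,0,0,0],[0,-0.045,0,0,0,0,0],[0,-0.045,0,0,0,0,0],[0,-0.045,0,0,0,0,0],[0,0,0,0,0,0,0]])

```text
t: 10.0
eef_pos: [561.5, -28.9, 283.3]
tcp_rot: [-3.136, -0.336, -0.184]
ft_force: [0.1, -0.0, -2.2]
opening: 0.211
```

Run:
```python
from h import *
p,r=T();delta([555,-40,290],g(.21,-.35));print(state()["opening"],state()["joints"].round(2))
```

```text
t 10.0 at [561.5 -28.9 283.3] rpy [-3.136 -0.336 -0.184]
shift mm [-1.9 12.  -7.8] turn [ 0.127   0.0124 -0.3708]
0.21103899800940953 [-0.17  0.24  1.85  0.    0.72  1.58]
```

Request:
play_rows(moves=[[0,0,0,0.045,0.004,-0.13,0],[0,0,0,0.045,0.004,-0.13,0],[0,0,0,0.04,0.004,-0.11,0],[0,0,0,0,0,0,0]])

```text
t: 10.4
eef_pos: [561.6, -26.3, 279.9]
tcp_rot: [-3.137, -0.339, 0.226]
ft_force: [0.3, -0.4, -2.3]
opening: 0.212
```

Run:
```python
from h import *
p,r=T();delta([555,-40,290],g(.21,-.35));print(state()["opening"],state()["joints"].round(2))
w=grab("wrist","w5.png");np.save("/tmp/w5.npy",w,allow_pickle=True)
s=grab("side","s5.png");t=grab("top","t5.png")
zoom(s,260,90,190,160,4,"s5z.png")
```

```text
t 10.4 at [561.6 -26.3 279.9] rpy [-3.137 -0.339  0.226]
shift mm [ -5.6  11.8 -12.7] turn [-0.0103  0.0108  0.0155]
0.21249793573069004 [-0.24  0.24  1.85  0.22  0.76  0.97]
```

View pics/w5.png

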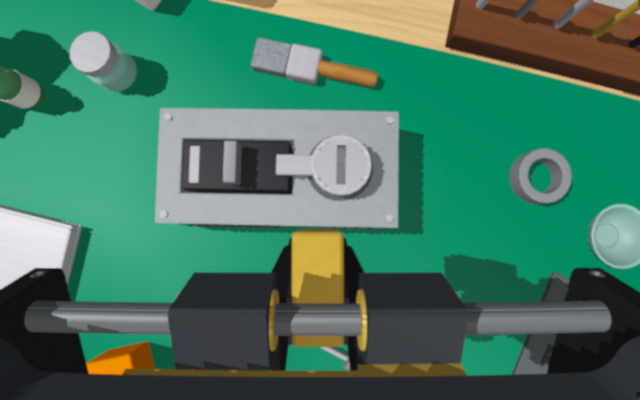

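View pics/s5z.png

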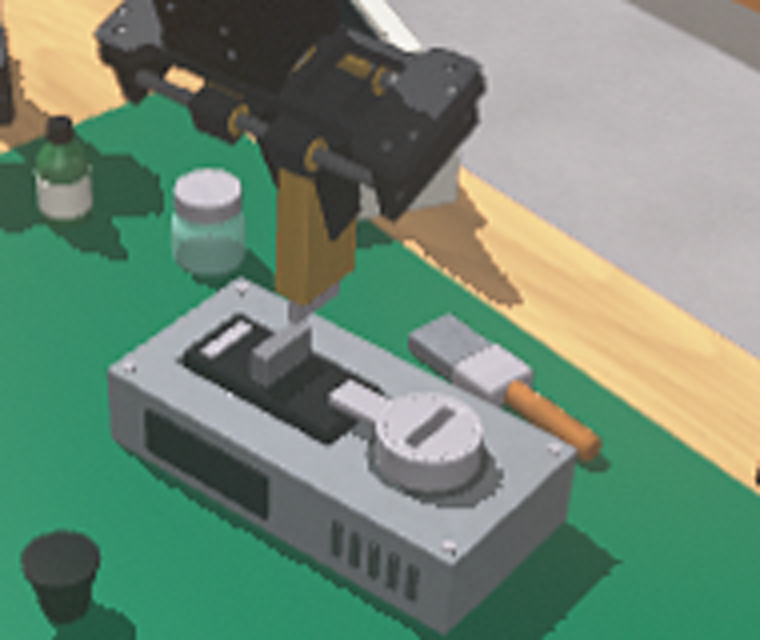

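The wrist view shows the unit face spanning (157–400, 108–228), the slot at (341,165) and the ridge at (231,162). The key hangs upright in the side view. I'll measure accurately on zooms.

Run:
```python
from h import *
w=np.load("/tmp/w5.npy",allow_pickle=True).item()
zoom(w,265,120,130,90,6,"w5z.png");zoom(w,150,95,260,145,3,"w5y.png")
s=load("side");zoom(s,315,120,60,60,9,"s5y.png")
```

```text
(no output)
```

View pics/w5z.png

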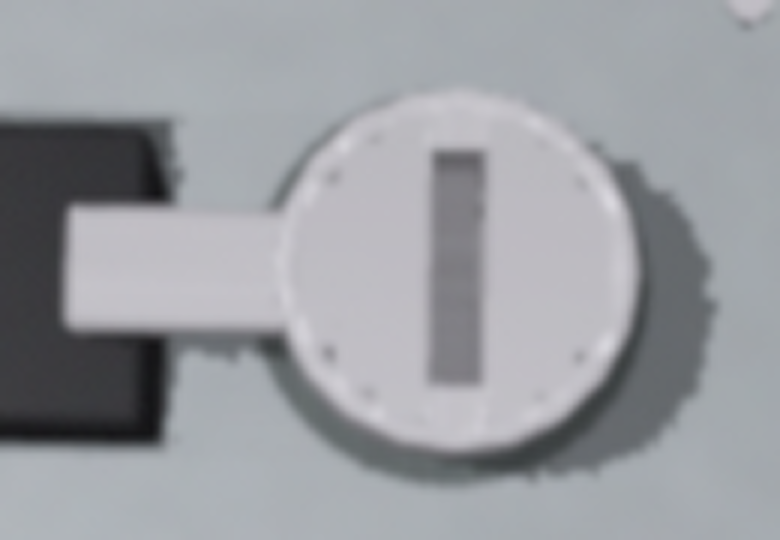

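View pics/w5y.png

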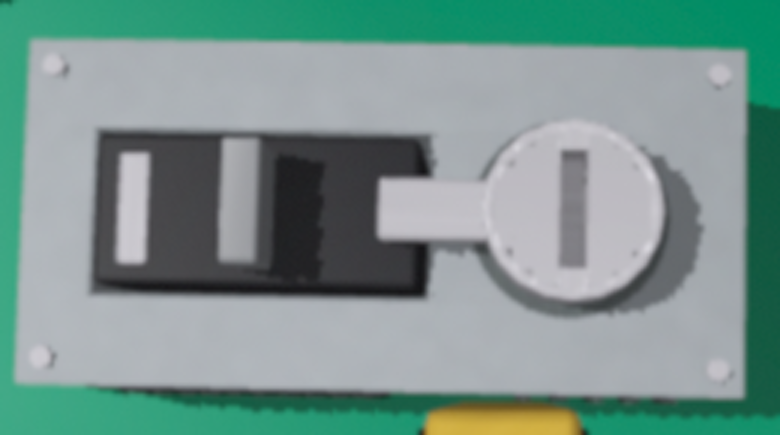

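View pics/s5y.png

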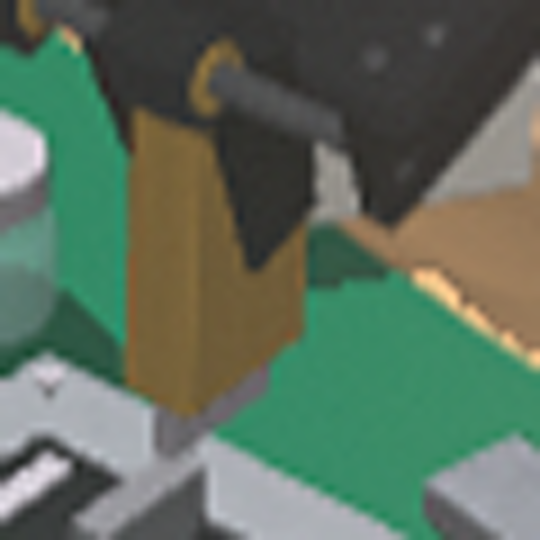

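```bash
cat >> h.py <<'E'
L=lambda n:np.load("/tmp/%s.npy"%n,allow_pickle=True).item()
Rg=g(-.17,.435);pg=np.array([520.3,-354.9,82.3])
Kz=Ro.from_euler("z",-.17)*Ro.from_euler("y",np.pi/4)   # key frame in rest: z up & away, x away & down
KC=np.array([515.1,-354.5,79.2])
kc_t=Rg.inv().apply(KC-pg); kR_t=Rg.inv()*Kz
def key():
    p,r=T(); return p+r.apply(kc_t), r*kR_t
E
python3 - <<'E'
from h import *
w,s=L("w5"),L("side")
c,R=key();print("key c",c,"z",R.as_matrix()[:,2],"tip",c+R.apply([0,0,-61]), kc_t)
for n,v,m in[("mid low",(-22,-10,-45),(195,415)),("left low",(-22,10,-45),(127,385)),("right low",(22,-10,-45),(300,335))]:
    q=proj(s,c+R.apply(v));print(n,"pred",q.round(1),"meas",(315+m[0]/9,120+m[1]/9))
# direction of vertical edges
for a,b,v in[((132,110),(127,385),(-22,10)),((212,150),(195,415),(-22,-10))]:
    q0=proj(s,c+R.apply((*v,0)));q1=proj(s,c+R.apply((*v,-45)));print("pred slope",(q1-q0)[0]/(q1-q0)[1],"meas",(b[0]-a[0])/(b[1]-a[1]))
    X=c+R.apply((*v,-45));q0=proj(s,X+[0,0,45]);q1=proj(s,X);print("  true vertical",(q1-q0)[0]/(q1-q0)[1])
print("slot",plane(w,(265+457.5/6,120+267/6),84),"drum",plane(w,(265+459/6,120+270/6),84))
a=plane(w,(265+459.5/6,120+151/6),84);b=plane(w,(265+455/6,120+384/6),84);print("slot len",np.linalg.norm(a-b),"yaw",np.arctan2(*(a-b)[[1,0]]))
u=np.array([plane(w,(150+x/3,95+y/3),60) for x,y in[(30,40),(748,50),(746,398),(15,383)]]);print(u.round(1),u.mean(0).round(1))
d=u[0]+u[3]-u[1]-u[2];print("unit yaw",np.arctan2(-d[0],d[1]));yw=np.arctan2(-d[0],d[1])
print("clamp axis pred",u.mean(0)[:2]+(-70)*np.array([-np.sin(yw),np.cos(yw)]),"ridge pred",u.mean(0)[:2]+45*np.array([-np.sin(yw),np.cos(yw)]))
print("tri slot",tri([(w,(265+457.5/6,120+267/6)),(s,(260+431/4,90+427/4))]))
E
```

```text
key c [560.11952792 -26.71286358 274.4319551 ] z [ 0.01113702 -0.00231601  0.9999353 ] tip [559.44016989 -26.57158681 213.43590184] [-3.40274427  0.48551431  4.99956071]
mid low pred [334.9 166.1] meas (336.6666666666667, 166.11111111111111)
left low pred [327.3 162.3] meas (329.1111111111111, 162.77777777777777)
right low pred [347.9 156.6] meas (348.3333333333333, 157.22222222222223)
pred slope -0.023282800355072367 meas -0.01818181818181818
  true vertical -0.010672397197549265
pred slope -0.03674186511485143 meas -0.06415094339622641
  true vertical -0.02417959589315043
slot [647.87091022 -30.15533216  84.        ] drum [647.41554245 -30.5280514   84.        ]
slot len 41.025159768580515 yaw 0.20537974338846118
[[ 668.7  184.6   60. ]
 [ 725.5  -81.3   60. ]
 [ 597.8 -108.4   60. ]
 [ 541.5  157.3   60. ]] [633.3  38.1  60. ]
unit yaw 0.20965152372594387
clamp axis pred [647.91771129 -30.3946861 ] ridge pred [623.98401863  82.08721625]
tri slot (array([649.75907444, -31.35942771,  81.85726389]), [np.float64(1.8872196897678741), np.float64(1.8872196897675233)])
```

```bash
cat >> h.py <<'E'
def keydelta(tip,yaw=.208):
    Rk=Ro.from_euler("z",yaw);Rt=Rk*kR_t.inv();c=np.asarray(tip,float)+[0,0,61]
    delta(c-Rt.apply(kc_t),Rt); print("target rpy",Rt.as_euler("xyz").round(3)); c,R=key(); print("tip now",(c+R.apply([0,0,-61])).round(1),"kz",R.as_matrix()[:,2].round(3))
E
python3 - <<'E'
from h import *
s=L("side");print("slot in side: pred",proj(s,[648,-30.3,84]),"meas",(260+431/4,90+427/4)); print(proj(s,[652,-30.3,84]),proj(s,[648,-26.3,84]))
keydelta([648,-30.4,124])
E
```

```text
slot in side: pred [366.16641031 196.21896357] meas (367.75, 196.75)
[367.42389087 195.54821308] [365.04637623 195.34453337]
t 10.55 at [561.5 -25.9 280.3] rpy [-3.137 -0.34   0.221]
shift mm [ 50.2  23.4 112.5] turn [-0.0093  0.0104  0.012 ]
target rpy [ 3.142 -0.35   0.208]
tip now [559.4 -26.6 213.4] kz [ 0.011 -0.002  1.   ]
```

The side camera's offset is the same for key and slot (about +1.6 px), so the relative positions agree. I'll move to hover.

Request:
play_rows(moves=[[0.018,0.008,0.038,-0.009,0.01,0.012,0],[0.018,0.008,0.038,0,0,0,0],[0.014,0.007,0.036,0,0,0,0],[0,0,0,0,0,0,0]])

```text
t: 10.95
eef_pos: [653.0, -30.5, 190.2]
tcp_rot: [3.141, -0.352, 0.196]
ft_force: [-0.2, -0.2, -1.6]
opening: 0.211
```

Run:
```python
from h import *
keydelta([648,-30.4,104])
```

```text
t 10.95 at [653.  -30.5 190.2] rpy [ 3.141 -0.352  0.196]
shift mm [-9.8 -1.6 17. ] turn [ 0.005  -0.0011 -0.0114]
target rpy [ 3.142 -0.35   0.208]
tip now [651.7 -31.3 123.3] kz [-0.001  0.     1.   ]
```

Request:
play_rows(moves=[[-0.0098,-0.0016,0.017,0.005,-0.001,-0.011,0],[0,0,0,0,0,0,0]])

```text
t: 11.15
eef_pos: [649.2, -29.1, 169.6]
tcp_rot: [-3.14, -0.348, 0.204]
ft_force: [0.2, 0.5, -1.9]
opening: 0.21
```

Run:
```python
from h import *
keydelta([648,-30.4,104])
s=grab("side");np.save("/tmp/s6.npy",s,allow_pickle=True);t=grab("top");np.save("/tmp/t6.npy",t,allow_pickle=True)
w=grab("wrist","w6.png")
zoom(s,320,130,90,80,8,"s6z.png");zoom(t,270,140,90,70,8,"t6z.png")
```

```text
t 11.15 at [649.2 -29.1 169.6] rpy [-3.14  -0.348  0.204]
shift mm [ 0.5  0.5 -1.2] turn [ 0.      0.0023 -0.0041]
target rpy [ 3.142 -0.35   0.208]
tip now [647.7 -29.8 102.8] kz [ 0.003 -0.001  1.   ]
```

View pics/s6z.png

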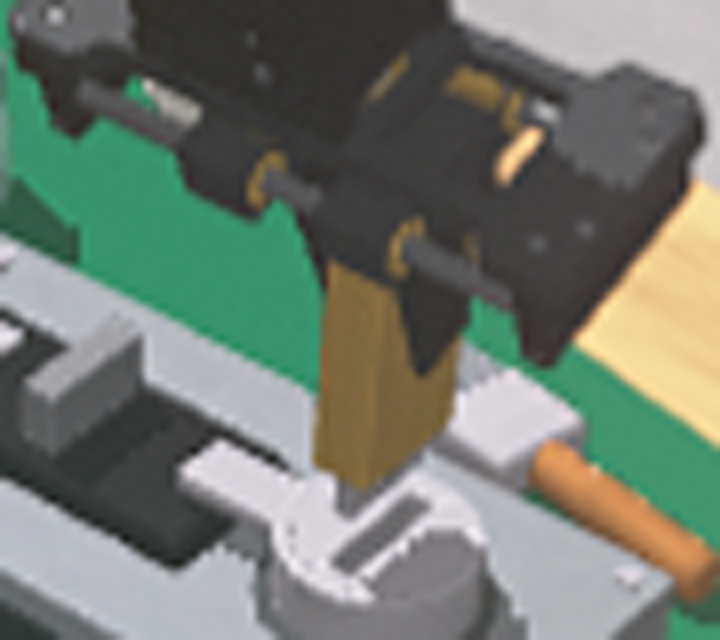

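View pics/w6.png

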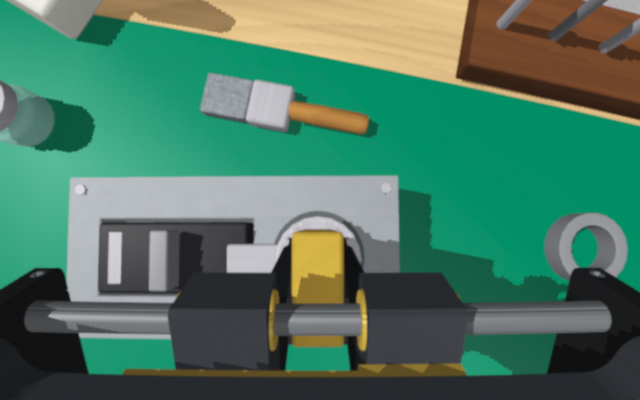

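View pics/t6z.png

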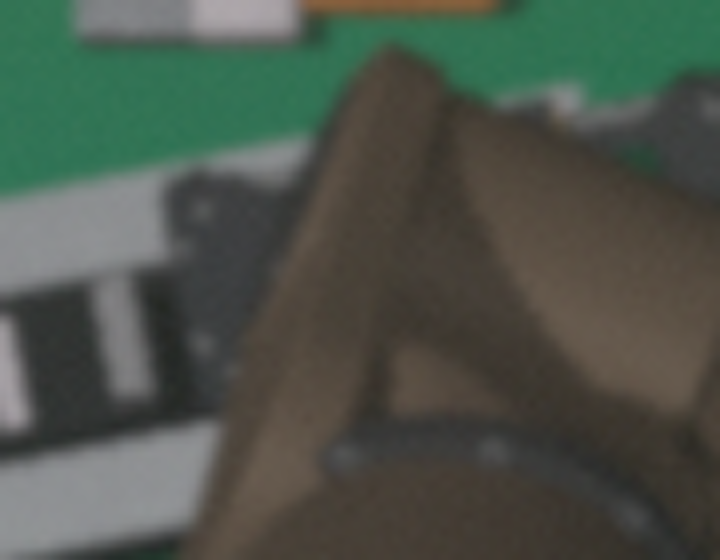

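Run:
```python
from h import *
s=L("s6");c,R=key()
for n,v,m in[("mid low",(-22,-10,-45),(368,489)),("left low",(-22,10,-45),(314,457)),("right low",(22,-10,-45),(452,412))]:
    q=proj(s,c+R.apply(v));print(n,"meas-pred",np.array([320+m[0]/8,130+m[1]/8])-q)
print([((proj(s,c+R.apply(v))-[320,130])*8).round() for v in [(-18,3,-61),(-18,-3,-61),(18,-3,-61)]])
keydelta([648,-30.4,76])
```

```text
mid low meas-pred [0.32851784 1.29799575]
left low meas-pred [0.55916719 0.94947909]
right low meas-pred [-0.4105787   0.91124387]
[array([334., 495.]), array([351., 504.]), array([424., 444.])]
t 11.3 at [651.  -29.6 173.4] rpy [ 3.14  -0.354  0.205]
shift mm [-12.2  -0.3  28. ] turn [ 0.0024 -0.0039 -0.0028]
target rpy [ 3.142 -0.35   0.208]
tip now [650.  -30.4 106.5] kz [-0.004  0.     1.   ]
```

Request:
play_rows(moves=[[-0.006,0,0.012,0.002,-0.004,-0.003,0],[0,0,0,0,0,0,0],[0,0,0,0,0,0,0]])

```text
t: 11.6
eef_pos: [650.1, -30.1, 162.2]
tcp_rot: [3.139, -0.354, 0.208]
ft_force: [0.2, -0.3, -1.6]
opening: 0.204
```

Run:
```python
from h import *
keydelta([648,-30.4,88]);s=grab("side");keydelta([648,-30.4,76]);np.save("/tmp/s7.npy",s,allow_pickle=True);zoom(s,340,160,60,60,10,"s7z.png")
```

```text
t 11.6 at [650.1 -30.1 162.2] rpy [ 3.139 -0.354  0.208]
shift mm [-3.2 -0.6  6.7] turn [ 0.0023 -0.0036 -0.0002]
target rpy [ 3.142 -0.35   0.208]
tip now [649.  -30.9  95.4] kz [-0.004  0.001  1.   ]
t 11.65 at [649.9 -30.  162.1] rpy [ 3.14  -0.354  0.208]
shift mm [-7.1 -0.6 17.8] turn [ 0.0021 -0.0032 -0.0002]
target rpy [ 3.142 -0.35   0.208]
tip now [648.8 -30.9  95.2] kz [-0.003  0.001  1.   ]
```

View pics/s7z.png

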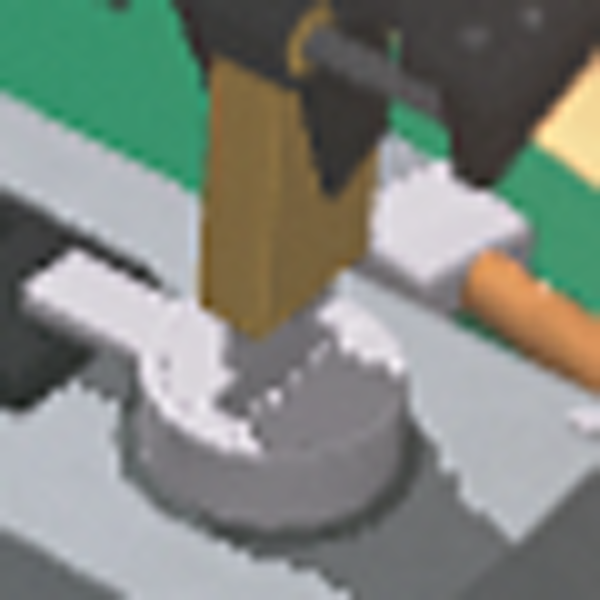

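Request:
play_rows(moves=[[-0.0035,-0.0005,0.007,0.002,-0.003,0,0],[-0.001,0,0.003,0,0,0,0],[-0.001,0,0.003,0,0,0,0],[0,0,0,0,0,0,0]])

```text
t: 12.05
eef_pos: [649.1, -29.7, 147.1]
tcp_rot: [-3.142, -0.351, 0.208]
ft_force: [0.1, 1.0, -1.7]
opening: 0.207
```

Run:
```python
from h import *
keydelta([648,-30.4,76]);print(state()["ft_force"])
```

```text
t 12.05 at [649.1 -29.7 147.1] rpy [-3.142 -0.351  0.208]
shift mm [-1.2 -0.1  4. ] turn [ 0.0002 -0.0002 -0.0005]
target rpy [ 3.142 -0.35   0.208]
tip now [647.8 -30.5  80.2] kz [-0. -0.  1.]
[ 0.0776053   0.99206176 -1.71372906]
```

Predicted tip z is 80 with no contact force, so the blade is in the slot. I'll continue down to 69 (full depth is 68).

Request:
play_rows(moves=[[-0.0012,0,0.0035,0,0,0,0],[-0.0012,0,0.0035,0,0,0,0],[-0.0008,0,0.002,0,0,0,0],[0,0,0,0,0,0,0]])

```text
t: 12.45
eef_pos: [649.3, -29.7, 136.5]
tcp_rot: [-3.142, -0.351, 0.207]
ft_force: [-0.0, -0.1, -2.0]
opening: 0.207
```

Run:
```python
from h import *
keydelta([648,-30.4,68]);print(state()["ft_force"])
s=grab("side");zoom(s,340,160,60,60,10,"s8z.png")
```

```text
t 12.45 at [649.3 -29.7 136.5] rpy [-3.142 -0.351  0.207]
shift mm [-0.5 -0.1  1.6] turn [ 0.0001 -0.0001 -0.0005]
target rpy [ 3.142 -0.35   0.208]
tip now [647.9 -30.5  69.7] kz [-0. -0.  1.]
[-0.04629312 -0.11861119 -2.02957129]
```

View pics/s8z.png

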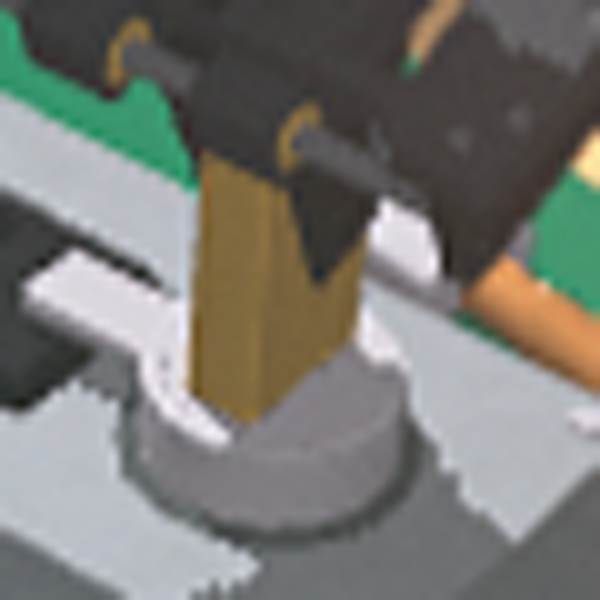

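The handle's lower end is at the drum top. I'll lower the last 1–2 mm until it makes contact, then open.

Request:
play_rows(moves=[[-0.0006,0,0.0016,0,0,0,0],[0,0,0,0,0,0,0]])

```text
t: 12.7
eef_pos: [649.7, -29.8, 135.6]
tcp_rot: [3.141, -0.352, 0.208]
ft_force: [0.3, -0.4, -2.1]
opening: 0.209
```

Run:
```python
from h import *
keydelta([648,-30.4,68]);print(state()["ft_force"],state()["moment"])
```

```text
t 12.7 at [649.7 -29.8 135.6] rpy [ 3.141 -0.352  0.208]
shift mm [-0.5 -0.2  0.6] turn [ 0.0006 -0.0015 -0.0003]
target rpy [ 3.142 -0.35   0.208]
tip now [648.4 -30.6  68.7] kz [-0.002  0.     1.   ]
[ 0.26007407 -0.37696871 -2.14457026] [-0.1819833   0.48441203 -0.01428146]
```

Request:
play_rows(moves=[[-0.0005,0,0.0015,0,0,0,0],[-0.0002,0,0.0008,0,0,0,0],[0,0,0,0,0,0,0]])

```text
t: 13.0
eef_pos: [650.1, -29.7, 135.7]
tcp_rot: [3.14, -0.355, 0.208]
ft_force: [0.6, 0.1, -1.5]
opening: 0.209
```

Run:
```python
from h import *
keydelta([648,-30.4,68]);print(state()["ft_force"],state()["moment"])
```

```text
t 13.0 at [650.1 -29.7 135.7] rpy [ 3.14  -0.355  0.208]
shift mm [-1.  -0.2  0.5] turn [ 0.0013 -0.0045  0.0002]
target rpy [ 3.142 -0.35   0.208]
tip now [649.1 -30.5  68.8] kz [-0.005  0.     1.   ]
[ 0.59175534  0.11701328 -1.5325581 ] [-0.07778873  0.46137736  0.04141463]
```

Request:
play_rows(moves=[[-0.0015,0,0.003,0,0.004,0,0],[0,0,0,0,0,0,0]])

```text
t: 13.2
eef_pos: [651.2, -29.6, 135.5]
tcp_rot: [3.139, -0.365, 0.209]
ft_force: [0.3, 0.3, -1.1]
opening: 0.209
```

Run:
```python
from h import *
keydelta([648,-30.4,68]);print(state()["ft_force"],state()["moment"])
```

```text
t 13.2 at [651.2 -29.6 135.5] rpy [ 3.139 -0.365  0.209]
shift mm [-2.  -0.4 -0.1] turn [ 0.0027 -0.0146  0.0005]
target rpy [ 3.142 -0.35   0.208]
tip now [650.9 -30.3  68.6] kz [-0.015 -0.     1.   ]
[ 0.2732081   0.34497372 -1.05108338] [-0.13334641  0.43123695  0.04016602]
```

Request:
play_rows(moves=[[-0.002,0,0,0.003,-0.0146,0,0],[0,0,0,0,0,0,0]])

```text
t: 13.4
eef_pos: [649.7, -30.1, 135.1]
tcp_rot: [3.141, -0.351, 0.209]
ft_force: [-2.2, 0.1, 3.2]
opening: 0.21
```

Run:
```python
from h import *
keydelta([648,-30.4,68]);print(state()["ft_force"],state()["moment"])
s=grab("side");zoom(s,340,150,60,60,10,"s9z.png")
```

```text
t 13.4 at [649.7 -30.1 135.1] rpy [ 3.141 -0.351  0.209]
shift mm [-0.3 -0.5  0.1] turn [ 0.0001 -0.0002  0.0005]
target rpy [ 3.142 -0.35   0.208]
tip now [648.4 -30.9  68.3] kz [-0.  0.  1.]
[-2.20127057  0.06953055  3.19418364] [-0.19388535  0.54817253 -0.01083402]
```

View pics/s9z.png

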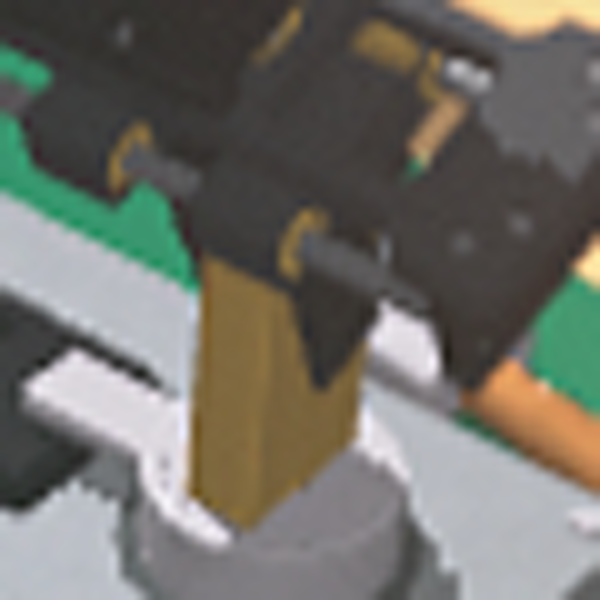

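The key is seated: about 5 N of support and upright. I'll release.

Request:
play_rows(moves=[[0,0,0,0,0,0,27],[0,0,0,0,0,0,40],[0,0,0,0,0,0,45],[0,0,0,0,0,0,45]])

```text
t: 13.85
eef_pos: [649.5, -30.2, 134.1]
tcp_rot: [-3.142, -0.35, 0.208]
ft_force: [0.1, 0.5, -0.6]
opening: 0.433
```

Run:
```python
from h import *
print(T()[0],state()["opening"],state()["ft_force"])
s=grab("side");zoom(s,340,150,60,60,10,"s10z.png");w=grab("wrist","w10.png");np.save("/tmp/w10.npy",w,allow_pickle=True)
```

```text
[649.53212357 -30.2162481  134.12235818] 0.4325707616978014 [ 0.12192982  0.45643857 -0.57171499]
```

View pics/s10z.png

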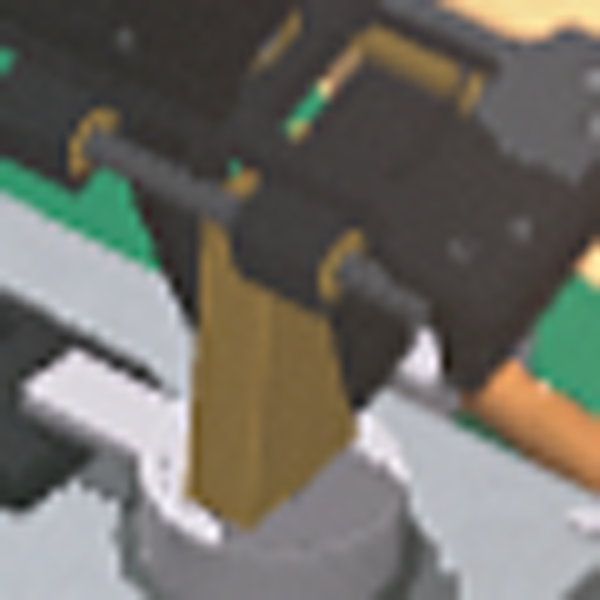

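View pics/w10.png

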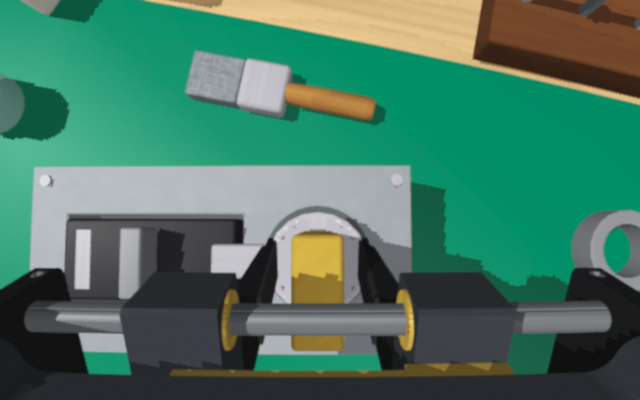

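Request:
play_rows(moves=[[0,0,-0.015,0,0,0,45],[0,0,-0.03,0,0,0,45],[0,0,-0.04,0,0,0,45],[0,0,-0.04,0,0,0,45],[0,0,0,0,-0.12,0,45],[0,0,0,0,-0.12,0,45],[0,0,0,0,-0.11,0,45],[0,0,0,0,0,0,45]])

```text
t: 14.75
eef_pos: [602.3, -41.2, 265.3]
tcp_rot: [3.135, 0.009, 0.203]
ft_force: [-0.4, -0.3, -0.9]
opening: 0.451
```

Run:
```python
from h import *
delta([648,-30.6,225],g(.208))
w=grab("wrist","w11.png");np.save("/tmp/w11.npy",w,allow_pickle=True)
s=grab("side","s11.png");zoom(s,310,130,120,100,6,"s11z.png")
```

```text
t 14.75 at [602.3 -41.2 265.3] rpy [3.135 0.009 0.203]
shift mm [47.3 -1.5 39.8] turn [ 0.0068  0.0092 -0.0048]
```

View pics/w11.png

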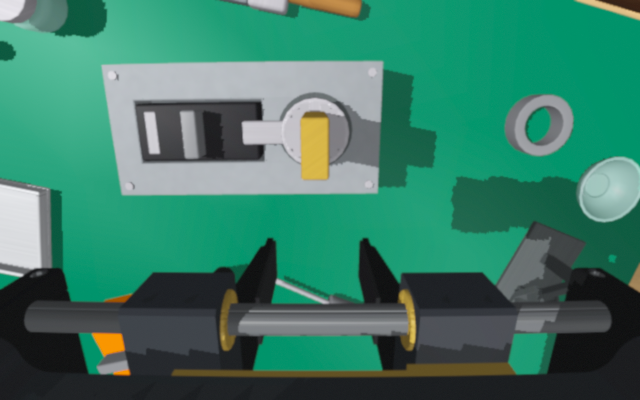

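View pics/s11z.png

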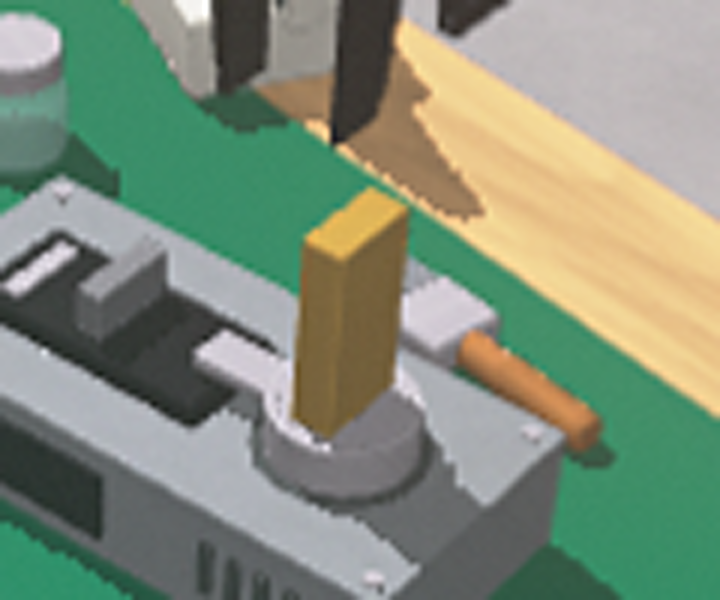

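The key stands by itself with the clamp unturned; in the wrist view the handle top is at about (314,146). I'll locate that top face precisely.

Run:
```python
from h import *
w=L("w11");hsv=cv2.cvtColor(w["img"],cv2.COLOR_RGB2HSV)
m=((hsv[...,0]>15)&(hsv[...,0]<32)&(hsv[...,1]>120)&(hsv[...,2]>150)).astype(np.uint8);m[:90]=0;m[200:]=0;m[:,:280]=0;m[:,350:]=0
(cx,cy),wh,an=r=cv2.minAreaRect(cv2.findNonZero(m));print(r)
b=np.array([plane(w,p,174) for p in cv2.boxPoints(r)]);print(b.round(1),b.mean(0).round(1))
d=b[1]-b[0];e=b[2]-b[1];print(np.linalg.norm(d),np.linalg.norm(e),np.arctan2(d[1],d[0]),np.arctan2(e[1],e[0]))
```

```text
((314.5, 147.5), (61.0, 27.0), 90.0)
[[665.5 -16.5 174. ]
 [669.2 -34.5 174. ]
 [627.8 -43.4 174. ]
 [623.9 -24.6 174. ]] [646.6 -29.7 174. ]
18.305288395327548 42.400014989074776 -1.3676402531519953 -2.9294269339871946
```

Request:
play_rows(moves=[[0.024,-0.001,0.005,0.007,0.009,-0.005,45],[0.022,-0.001,0.015,0,0,0,45],[0,0,0.018,0,0,0,45],[0,0,0,0,0,0,45]])

```text
t: 15.25
eef_pos: [645.3, -29.9, 227.3]
tcp_rot: [-3.14, -0.014, 0.207]
ft_force: [0.7, -0.2, 0.6]
opening: 0.451
```

Run:
```python
from h import *
delta([647.2,-30.2,145],g(.208))
w=grab("wrist","w12.png")
```

```text
t 15.25 at [645.3 -29.9 227.3] rpy [-3.14  -0.014  0.207]
shift mm [ 0.6  0.9 82.3] turn [-0.0019 -0.0142 -0.0007]
```

View pics/w12.png

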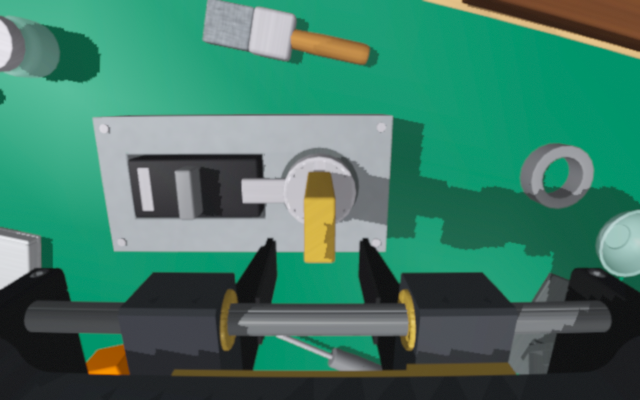

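Centred laterally (handle top 305–335, fingers 275–363). I'll descend in steps.

Request:
play_rows(moves=[[0.001,0.001,0.03,-0.002,-0.014,0,45],[0,0,0.025,0,0,0,45],[0,0,0.015,0,0,0,45],[0,0,0,0,0,0,45]])

```text
t: 15.7
eef_pos: [647.4, -31.8, 162.8]
tcp_rot: [3.139, -0.012, 0.206]
ft_force: [-0.6, -0.8, 0.3]
opening: 0.454
```

Run:
```python
from h import *
delta([647.2,-30.2,145],g(.208));print(state()["ft_force"])
w=grab("wrist","w13.png")
```

```text
t 15.7 at [647.4 -31.8 162.8] rpy [ 3.139 -0.012  0.206]
shift mm [-0.1 -1.6 17.8] turn [ 0.0029 -0.012  -0.0023]
[-0.63125669 -0.7587111   0.29491499]
```

View pics/w13.png

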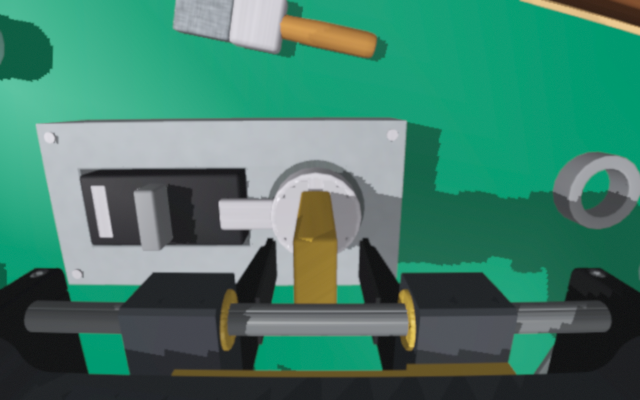

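Request:
play_rows(moves=[[0,-0.0012,0.012,0.003,-0.012,-0.002,45],[0,0,0.005,0,0,0,45],[0,0,0,0,0,0,45]])

```text
t: 16.05
eef_pos: [648.7, -31.0, 149.6]
tcp_rot: [3.14, -0.006, 0.208]
ft_force: [0.3, 0.2, 0.5]
opening: 0.452
```

Run:
```python
from h import *
delta([647.2,-30.2,145],g(.208));print(state()["ft_force"])
```

```text
t 16.05 at [648.7 -31.  149.6] rpy [ 3.14  -0.006  0.208]
shift mm [-1.3 -1.1  4.6] turn [ 0.0019 -0.0059 -0.0005]
[0.29641593 0.16372968 0.53918027]
```

Request:
play_rows(moves=[[-0.001,-0.001,0.003,0.002,-0.006,0,45],[0,0,0,0,0,0,24],[0,0,0,0,0,0,0],[0,0,0,0,0,0,0],[0,0,0,0,0,0,0],[0,0,0,0,0,0,0]])

```text
t: 16.65
eef_pos: [647.8, -30.1, 147.4]
tcp_rot: [3.141, -0.001, 0.208]
ft_force: [0.0, -0.1, -1.4]
opening: 0.21
```

Run:
```python
from h import *
delta([648,-30.4,147],g(.208+.45));print(state()["ft_force"],state()["moment"],state()["opening"])
```

```text
t 16.65 at [647.8 -30.1 147.4] rpy [ 3.141e+00 -1.000e-03  2.080e-01]
shift mm [0.1 0.3 0.4] turn [ 4.000e-04 -9.000e-04 -4.503e-01]
[ 0.03909303 -0.12913594 -1.35262439] [-0.03453556  0.13399129 -0.01720582] 0.20986572753899158
```

Request:
play_rows(moves=[[0,0,0,0,0,-0.08,0],[0,0,0,0,0,-0.1,0],[0,0,0,0,0,-0.1,0],[0,0,0,0,0,-0.1,0],[0,0,0,0,0,0,0]])

```text
t: 17.15
eef_pos: [647.9, -30.3, 147.4]
tcp_rot: [3.141, -0.001, 0.601]
ft_force: [0.5, -0.7, -0.0]
opening: 0.208
```

Run:
```python
from h import *
p,r=T();delta([648,-30.3,147.3],g(.208+1.57));print(state()["ft_force"],state()["moment"],state()["opening"])
```

```text
t 17.15 at [647.9 -30.3 147.4] rpy [ 3.141e+00 -1.000e-03  6.010e-01]
shift mm [0.1 0.  0.1] turn [ 1.2000e-03 -4.0000e-04 -1.1774e+00]
[ 0.52956406 -0.7229791  -0.03015148] [-0.04005336  0.12999414 -0.0485348 ] 0.20798471522915946
```

Very stable. I'll continue the turn.

Request:
play_rows(moves=[[0,0,0,0,0,-0.12,0],[0,0,0,0,0,-0.12,0],[0,0,0,0,0,-0.12,0],[0,0,0,0,0,-0.12,0],[0,0,0,0,0,-0.12,0],[0,0,0,0,0,0,0]])

```text
t: 17.75
eef_pos: [647.9, -30.6, 147.4]
tcp_rot: [3.14, -0.0, 1.203]
ft_force: [-0.7, -0.5, -0.5]
opening: 0.208
```

Run:
```python
from h import *
p,r=T();delta([648,-30.3,147.3],g(.208+1.57));print(state()["ft_force"],state()["moment"],state()["opening"])
s=grab("side");zoom(s,310,130,120,100,6,"s14z.png")
```

```text
t 17.75 at [647.9 -30.6 147.4] rpy [ 3.14  -0.     1.203]
shift mm [ 0.3 -0.   0.1] turn [ 1.300e-03 -1.000e-04 -5.749e-01]
[-0.69302964 -0.46549009 -0.49170707] [-0.1305482   0.08664775 -0.0099666 ] 0.20767018904828358
```

View pics/s14z.png

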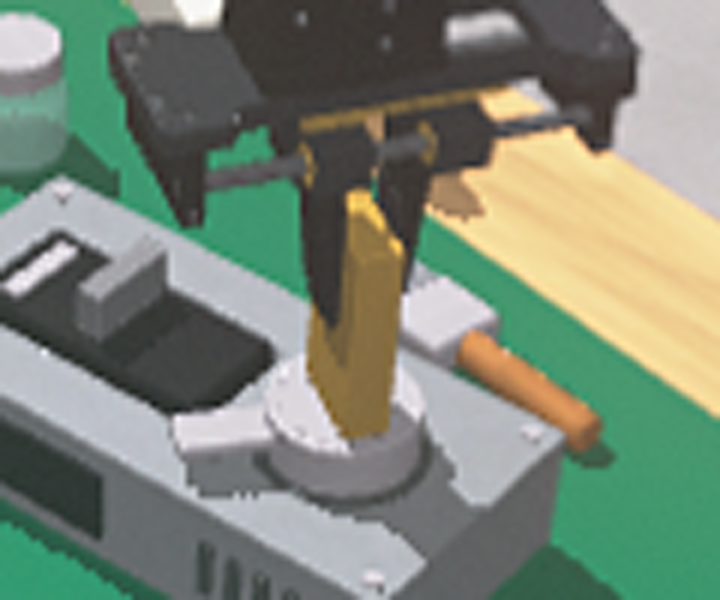

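The tongue is swinging with the key. Next I'll finish to the stop, about −0.62 in small rows, and watch the moment.

Request:
play_rows(moves=[[0,0,0,0,0,-0.12,0],[0,0,0,0,0,-0.12,0],[0,0,0,0,0,-0.12,0],[0,0,0,0,0,-0.1,0],[0,0,0,0,0,-0.08,0],[0,0,0,0,0,-0.05,0],[0,0,0,0,0,0,0]])

```text
t: 18.5
eef_pos: [648.1, -30.8, 147.4]
tcp_rot: [3.14, 0.0, 1.773]
ft_force: [-0.4, -0.7, -0.8]
opening: 0.209
```

Run:
```python
from h import *
p,r=T();delta([648,-30.3,147.3],g(.208+1.57));print(state()["ft_force"],state()["moment"],state()["opening"])
s=grab("side");zoom(s,310,130,120,100,6,"s15z.png")
```

```text
t 18.5 at [648.1 -30.8 147.4] rpy [3.14  0.    1.773]
shift mm [0.5 0.  0.1] turn [ 0.0017  0.0004 -0.0046]
[-0.41072272 -0.65690416 -0.7716206 ] [-0.06668185  0.08506685 -0.05036759] 0.20866901194814416
```

View pics/s15z.png

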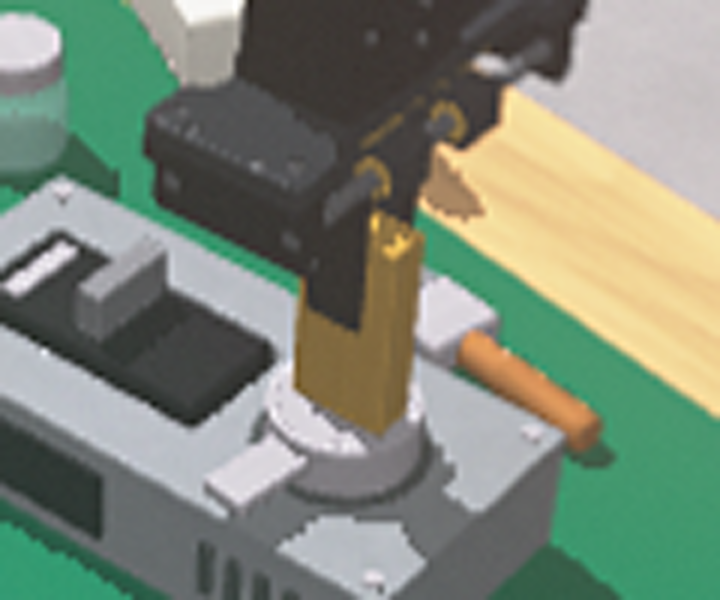

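Request:
play_rows(moves=[[0,0,0,0,0,-0.05,0],[0,0,0,0,0,-0.05,0],[0,0,0,0,0,0,0],[0,0,0,0,0,0,0]])

```text
t: 18.95
eef_pos: [648.1, -30.9, 147.4]
tcp_rot: [3.14, 0.001, 1.859]
ft_force: [-0.8, -0.4, -0.3]
opening: 0.212
```

Run:
```python
from h import *
p,r=T();delta([648,-30.3,147.3],g(.208+1.57));print(state()["ft_force"],state()["moment"],state()["opening"])
```

```text
t 18.95 at [648.1 -30.9 147.4] rpy [3.140e+00 1.000e-03 1.859e+00]
shift mm [0.6 0.  0.1] turn [0.0017 0.0005 0.0807]
[-0.77095455 -0.41471217 -0.32998143] [-0.09795065  0.09809075  0.00276154] 0.21201217813569784
```

Request:
play_rows(moves=[[0,0,0,0,0,0.03,0],[0,0,0,0,0,0,0],[0,0,0,0,0,0,27],[0,0,0,0,0,0,40],[0,0,0,0,0,0,45],[0,0,0,0,0,0,45]])

```text
t: 19.55
eef_pos: [648.1, -30.8, 147.6]
tcp_rot: [3.14, 0.001, 1.821]
ft_force: [0.4, 0.2, 0.8]
opening: 0.431
```

Run:
```python
from h import *
p,r=T();delta([648,-30.3,147.3],g(.208+1.57));print(state()["ft_force"],state()["moment"],state()["opening"])
s=grab("side");zoom(s,310,130,120,100,6,"s16z.png")
w=grab("wrist","w16.png")
```

```text
t 19.55 at [648.1 -30.8 147.6] rpy [3.140e+00 1.000e-03 1.821e+00]
shift mm [ 0.5 -0.   0.3] turn [0.0017 0.0006 0.0431]
[0.43966002 0.21494846 0.78856412] [-0.05826689 -0.01422572  0.06325442] 0.4305669835965853
```

View pics/w16.png

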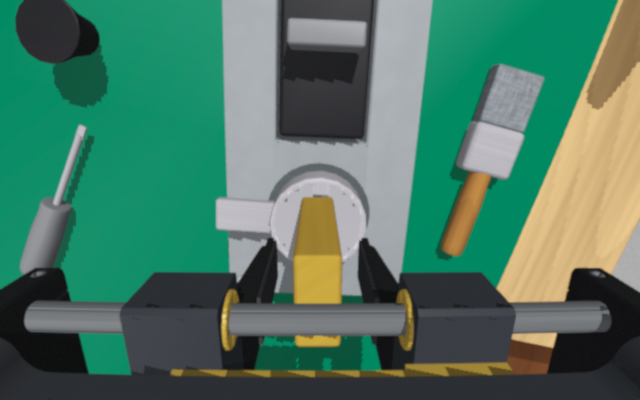

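The tongue is fully swung along −x and the key is upright between the open fingers. I'll lift off vertically and rotate back.

Request:
play_rows(moves=[[0,0,-0.015,0,0,0,45],[0,0,-0.03,0,0,0,45],[0,0,-0.04,0,0,0,45],[0,0,-0.045,0,0,0,60],[0,0,-0.02,0,0,0,60],[0,0,0,0,0,0,60]])

```text
t: 20.25
eef_pos: [647.4, -30.6, 301.8]
tcp_rot: [-3.14, -0.001, 1.821]
ft_force: [-0.5, -0.9, -0.5]
opening: 0.589
```

Request:
play_rows(moves=[[0,0,0,0,0,0.147,60],[0,0,0,0,0,0.147,60],[0,0,0,0,0,0.147,60],[0,0,0,0,0,0.147,60],[0,0,0,0,0,0.147,60],[0,0,0,0,0,0.147,60],[0,0,0,0,0,0.147,60],[0,0,0,0,0,0.147,60]])

```text
t: 21.05
eef_pos: [644.9, -30.3, 289.6]
tcp_rot: [-3.132, 0.01, 0.62]
ft_force: [0.1, 0.9, -0.0]
opening: 0.601
```

Request:
play_rows(moves=[[0,0,0,0,0,0.147,60],[0,0,0,0,0,0.147,60],[0,0,0,0,0,0.147,60],[0,0,0,0,0,0,60]])

```text
t: 21.45
eef_pos: [643.3, -30.1, 282.2]
tcp_rot: [-3.134, 0.021, 0.168]
ft_force: [0.1, 0.2, 0.6]
opening: 0.598
```

Run:
```python
from h import *
p,r=T();delta([540,70,270],g(.208))
s=grab("side");zoom(s,310,130,120,100,6,"s17z.png")
```

```text
t 21.45 at [643.3 -30.1 282.2] rpy [-3.134  0.021  0.168]
shift mm [ -84.9 -115.8   14.8] turn [-0.0075  0.0209 -0.0402]
```

View pics/s17z.png

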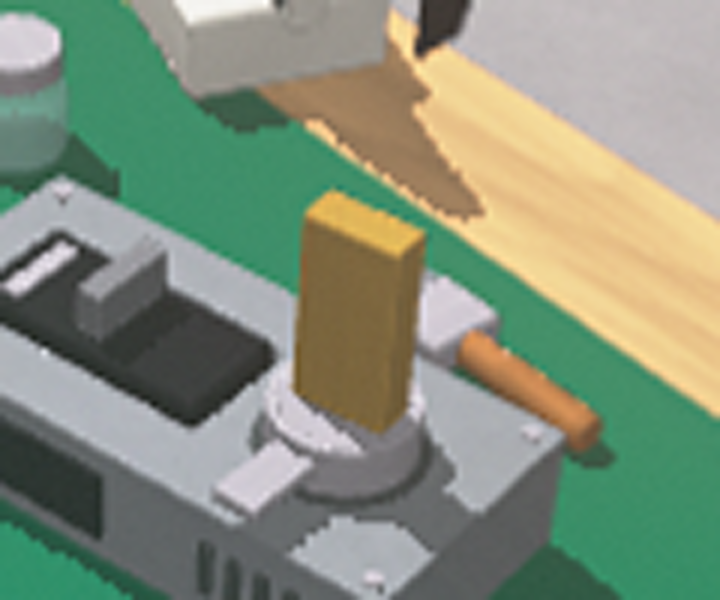

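Key standing, clamp turned. I'll move over toward the pack to view the ridge and tray.

Request:
play_rows(moves=[[-0.029,-0.039,0.005,-0.007,0.02,-0.04,60],[-0.029,-0.039,0.005,0,0,0,60],[-0.029,-0.038,0.005,0,0,0,60],[0,0,0,0,0,0,60]])

```text
t: 21.9
eef_pos: [529.9, 67.6, 263.0]
tcp_rot: [-3.14, 0.005, 0.231]
ft_force: [-0.0, 0.6, -0.1]
opening: 0.597
```

Run:
```python
from h import *
p,r=T();delta([540,70,270],g(.208))
w=grab("wrist","w18.png");np.save("/tmp/w18.npy",w,allow_pickle=True)
zoom(w,190,60,160,110,5,"w18z.png")
```

```text
t 21.9 at [529.9  67.6 263. ] rpy [-3.14   0.005  0.231]
shift mm [10.3 -0.1 -7.1] turn [-0.0018  0.0052  0.0234]
```

View pics/w18.png

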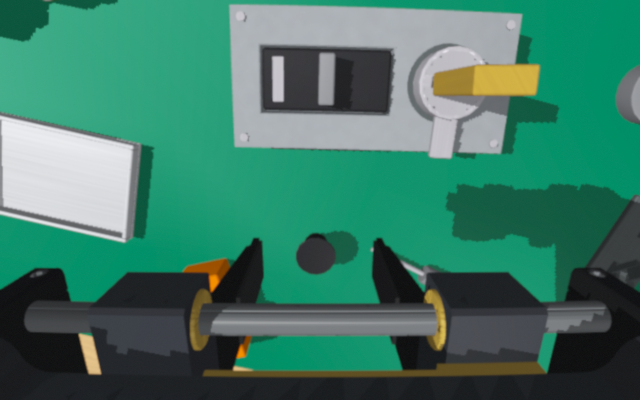

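View pics/w18z.png

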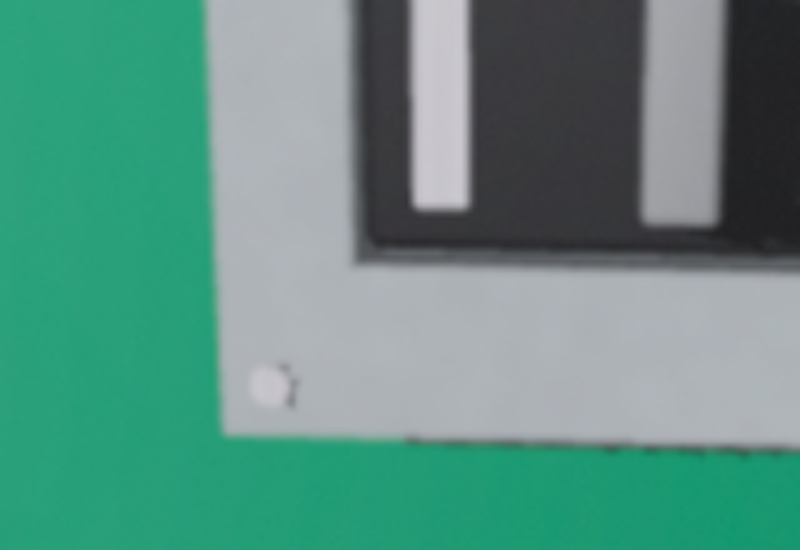

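Run:
```python
from h import *
w=L("w18");zoom(w,255,40,145,80,5.4,"w18y.png");zoom(w,0,100,160,150,4,"w18t.png");zoom(L("w5"),175,130,125,70,6.2,"w5r.png")
```

```text
(no output)
```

View pics/w18y.png

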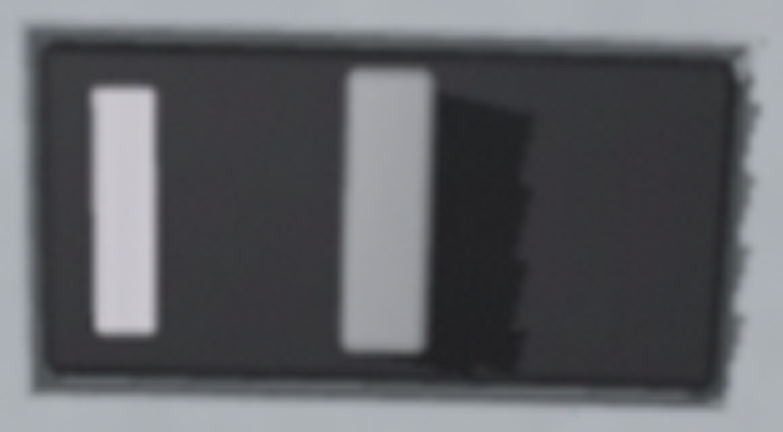

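View pics/w18t.png

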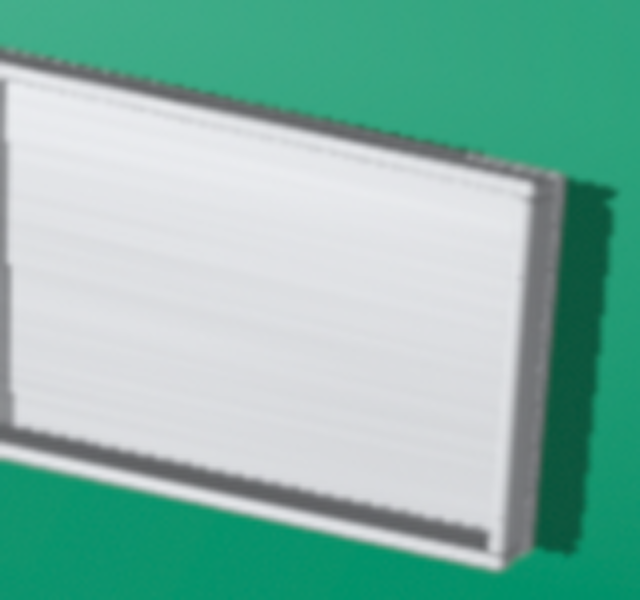

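View pics/w5r.png

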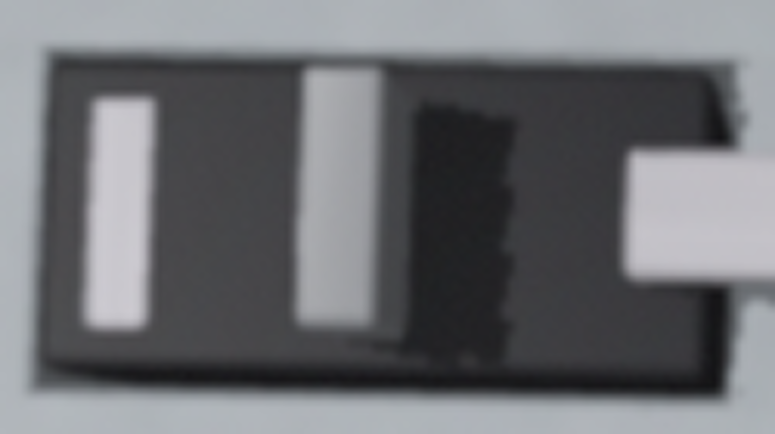

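Run:
```python
from h import *
w,v=L("w18"),L("w5")
A=lambda x,y:(w,(255+x/5.4,40+y/5.4));B=lambda x,y:(v,(175+x/6.2,130+y/6.2))
P=[tri([a,b]) for a,b in[(A(348,70),B(303,67)),(A(432,70),B(381,67)),(A(427,353),B(374,327)),(A(342,352),B(297,325))]]
X=np.array([p[0] for p in P]);print(X.round(1),X.mean(0).round(1),[p[1][0].round(1) for p in P])
q=np.array([plane(w,A(x,y)[1],92) for x,y in[(348,70),(432,70),(427,353),(342,352)]]);print(q.mean(0).round(1));d=q[0]+q[1]-q[2]-q[3];print("yaw",np.arctan2(d[1],d[0]))
t=grab("top");zoom(t,145,210,90,70,8,"tt.png")
```

```text
[[643.5  93.8  91.5]
 [646.4  80.9  92.1]
 [603.8  71.2  93.6]
 [601.1  84.7  90.5]] [623.7  82.6  91.9] [np.float64(0.1), np.float64(0.2), np.float64(0.2), np.float64(0.1)]
[623.8  82.6  92. ]
yaw 0.21837115563364304
```

View pics/tt.png

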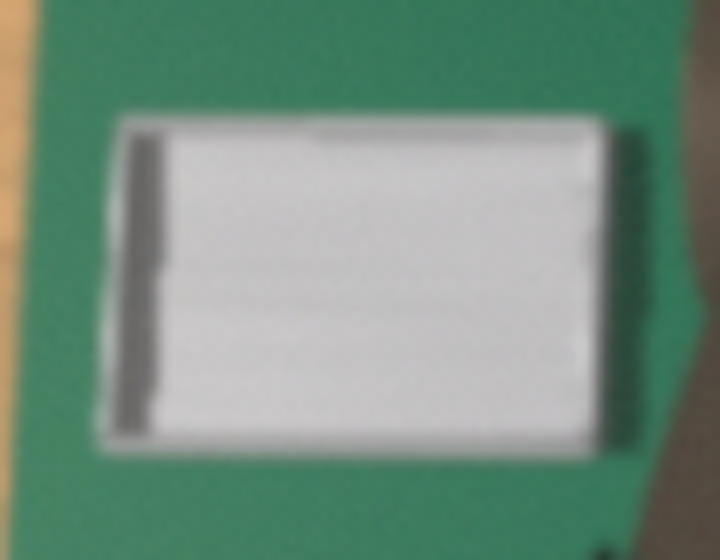

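Run:
```python
from h import *
t=load("top");c=np.array([plane(t,(145+x/8,210+y/8),20) for x,y in[(122,118),(608,118),(598,455),(98,452)]]);print(c.round(1),c.mean(0).round(1))
d=c[0]+c[3]-c[1]-c[2];e=c[0]+c[1]-c[2]-c[3];print("tray yaw",np.arctan2(-d[0],d[1]),np.arctan2(e[1],e[0]))
delta([623.7,82.6,140],g(.212))
```

```text
[[509.7 456.5  20. ]
 [510.4 274.8  20. ]
 [387.8 274.2  20. ]
 [387.2 458.6  20. ]] [448.8 366.1  20. ]
tray yaw 0.0036490122885261675 -0.006159295640195917
t 22.0 at [533.6  65.5 263.7] rpy [-3.141e+00  2.000e-03  2.290e-01]
shift mm [ 91.9   3.9 123.5] turn [-0.0006  0.0023  0.0168]
```

Request:
play_rows(moves=[[0.046,0.002,0.01,0,0.002,0.017,50],[0.046,0.002,0.03,0,0,0,50],[0,0,0.04,0,0,0,50],[0,0,0.03,0,0,0,50],[0,0,0,0,0,0,50]])

```text
t: 22.5
eef_pos: [631.0, 77.8, 151.4]
tcp_rot: [3.14, -0.006, 0.22]
ft_force: [-0.3, 0.9, 0.7]
opening: 0.499
```

Run:
```python
from h import *
delta([623.7,82.6,84],g(.212));w=grab("wrist","w19.png")
```

```text
t 22.5 at [631.   77.8 151.4] rpy [ 3.14  -0.006  0.22 ]
shift mm [-6.5 -6.4 67.4] turn [ 0.0014 -0.0061  0.0075]
```

View pics/w19.png

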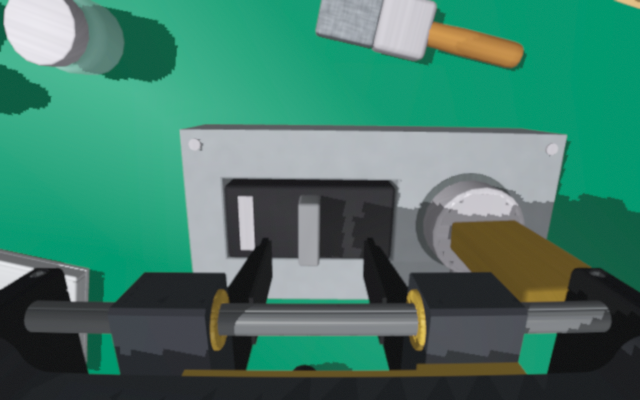

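Important clearance point: with a vertical tool, the gripper body (±90 mm along the jaws) would pass only about 3 mm from the standing key, whose top is at 174 mm. I'll lean the tool 0.7 rad about the jaw axis, with the body away from the robot, so it also clears the key in x.

Request:
play_rows(moves=[[0.01,0,-0.04,0,-0.006,0.007,50],[0.01,0,-0.04,0,0,0,50],[0,0,0,0,-0.145,0,50],[0,0,0,0,-0.145,0,50],[0,0,0,0,-0.145,0,50],[0,0,0,0,-0.145,0,50],[0,0,0,0,-0.12,0,50],[0,0,0,0,0,0,50]])

```text
t: 23.35
eef_pos: [655.3, 77.6, 256.5]
tcp_rot: [3.137, 0.703, 0.21]
ft_force: [-1.3, -0.1, -0.6]
opening: 0.503
```

```bash
cat >> h.py <<'E'
def packt(gx=9,gz=91,yaw=.212,c=(623.7,82.6)):
    R=g(yaw,.7);zt=R.as_matrix()[:,2]
    gp=np.array([c[0]+gx*np.cos(yaw),c[1]+gx*np.sin(yaw),gz]);return gp+5*zt,R,zt
E
python3 - <<'E'
from h import *
t,R,z=packt();print(t);delta(t-100*z,R);print(state()["joints"].round(2))
E
```

```text
[629.34953352  83.81597282  87.17578906]
t 23.35 at [655.3  77.6 256.5] rpy [3.137 0.703 0.21 ]
shift mm [ 90.8 -11.8  44.8] turn [ 0.003   0.0025 -0.0014]
[ 0.06  0.83  0.98 -0.11  2.03  1.4 ]
```

Request:
play_rows(moves=[[0.045,-0.006,0.022,0.003,0.002,0,50],[0.045,-0.006,0.022,0,0,0,50],[0,0,0,0,0,0,50]])

```text
t: 23.65
eef_pos: [695.5, 96.7, 170.2]
tcp_rot: [3.141, 0.68, 0.21]
ft_force: [-0.8, 0.4, -0.1]
opening: 0.499
```

Run:
```python
from h import *
t,R,z=packt();delta(t,R);print(state()["joints"].round(2))
```

```text
t 23.65 at [695.5  96.7 170.2] rpy [3.141 0.68  0.21 ]
shift mm [ -0.2  -1.2 106.9] turn [-0.0006 -0.0203 -0.0016]
[ 0.08  0.96  0.91 -0.09  1.95  1.43]
```

Request:
play_rows(moves=[[0,-0.001,0.035,0,-0.02,0,50],[0,0,0.03,0,0,0,50],[0,0,0,0,0,0,50]])

```text
t: 23.95
eef_pos: [655.8, 87.8, 126.4]
tcp_rot: [3.141, 0.682, 0.21]
ft_force: [0.4, -0.6, -0.1]
opening: 0.5
```

Run:
```python
from h import *
t,R,z=packt();delta(t,R)
s=grab("side");zoom(s,250,80,180,150,4.4,"s20.png");w=grab("wrist","w20.png")
```

```text
t 23.95 at [655.8  87.8 126.4] rpy [3.141 0.682 0.21 ]
shift mm [ 4.  -1.6 47.2] turn [-0.0004 -0.018  -0.0017]
```

View pics/s20.png

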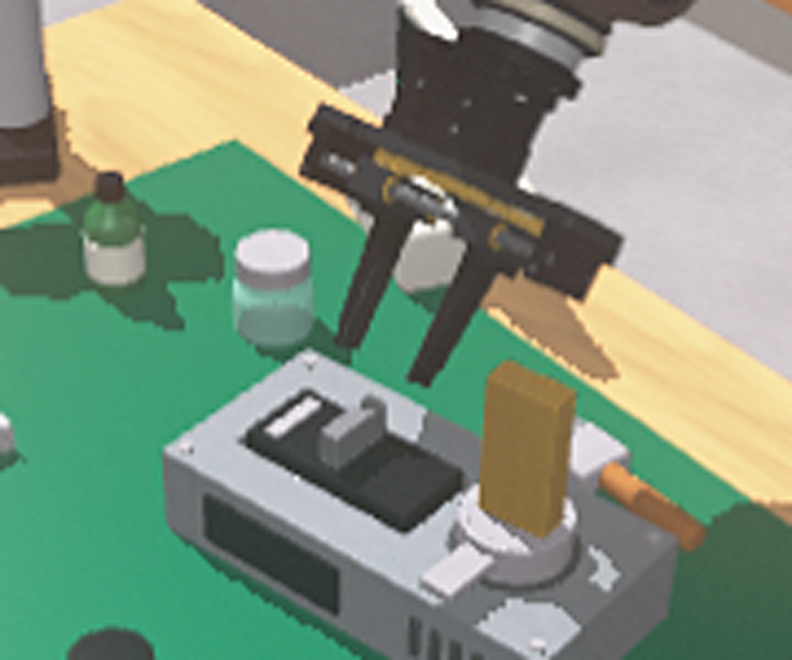

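View pics/w20.png

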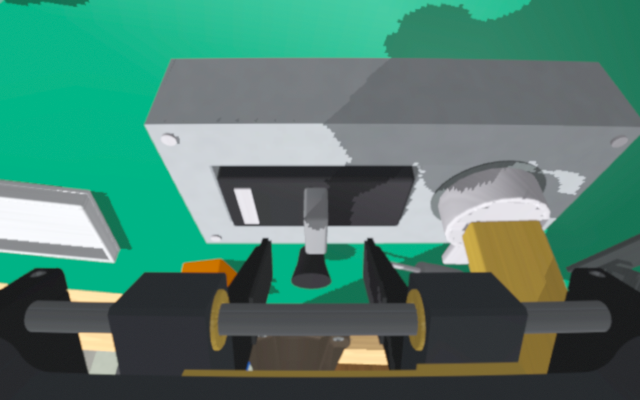

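The side view shows the body behind the key and the fingers straddling the ridge. I'll continue down.

Request:
play_rows(moves=[[0.004,-0.0015,0.02,0,-0.018,-0.002,50],[0,0,0.012,0,-0.003,0,50],[0,0,0,0,0,0,50]])

```text
t: 24.35
eef_pos: [644.8, 85.8, 108.5]
tcp_rot: [3.139, 0.684, 0.21]
ft_force: [-0.8, -0.2, 0.4]
opening: 0.499
```

Run:
```python
from h import *
t,R,z=packt();delta(t,R);print(state()["ft_force"])
```

```text
t 24.35 at [644.8  85.8 108.5] rpy [3.139 0.684 0.21 ]
shift mm [ 1.4 -1.3 26.4] turn [ 0.0013 -0.0157 -0.0015]
[-0.80122166 -0.15697194  0.42667292]
```

Request:
play_rows(moves=[[0.002,-0.0012,0.015,0.001,-0.016,-0.002,50],[0,0,0.01,0,-0.005,0,50],[0,0,0,0,0,0,50]])

```text
t: 24.65
eef_pos: [631.1, 83.8, 88.9]
tcp_rot: [3.141, 0.702, 0.212]
ft_force: [0.4, 1.4, 0.2]
opening: 0.504
```

Run:
```python
from h import *
t,R,z=packt();delta(t,R);print(state()["ft_force"])
s=grab("side");zoom(s,290,110,120,100,6.6,"s21.png");w=grab("wrist","w21.png")
```

```text
t 24.65 at [631.1  83.8  88.9] rpy [3.141 0.702 0.212]
shift mm [-0.2 -0.3  2.4] turn [0.0005 0.0019 0.0003]
[0.43300897 1.41714897 0.17840679]
```

View pics/s21.png

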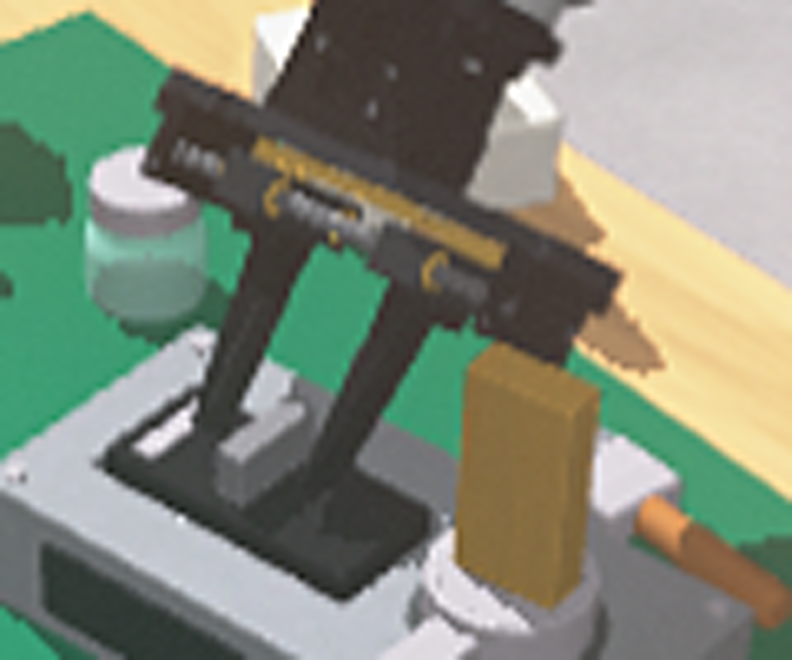

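View pics/w21.png

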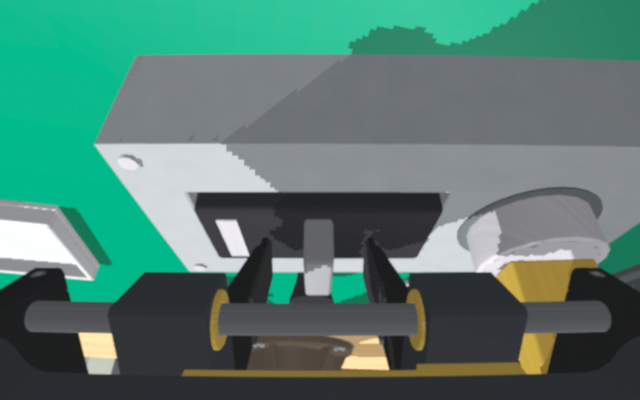

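Straddling the ridge (318 between 265 and 372), key clear. I'll close.

Request:
play_rows(moves=[[0,0,0.002,0,0,0,50],[0,0,0,0,0,0,30],[0,0,0,0,0,0,18],[0,0,0,0,0,0,0],[0,0,0,0,0,0,0],[0,0,0,0,0,0,0],[0,0,0,0,0,0,0]])

```text
t: 25.45
eef_pos: [631.3, 83.7, 88.7]
tcp_rot: [3.141, 0.699, 0.212]
ft_force: [-0.6, -0.1, 0.7]
opening: 0.146
```

Run:
```python
from h import *
t,R,z=packt();delta(t,R);print(state()["ft_force"],state()["opening"]);p,r=T();print(r.inv().apply([0,0,100]))
```

```text
t 25.45 at [631.3  83.7  88.7] rpy [3.141 0.699 0.212]
shift mm [-0.4 -0.5  2.4] turn [ 0.001  -0.0014  0.    ]
[-0.57342181 -0.1003376   0.66168156] 0.14592035574247464
[-6.43135567e+01  7.24638335e-02 -7.65751994e+01]
```

Gripped (0.146 × 95 = 14 mm). I'll lift straight up.

Request:
play_rows(moves=[[-0.0064,0,-0.0077,0,0,0,0],[-0.0096,0,-0.0115,0,0,0,0],[-0.0096,0,-0.0115,0,0,0,0],[-0.0096,0,-0.0115,0,0,0,0],[0,0,0,0,0,0,0]])

```text
t: 25.95
eef_pos: [631.8, 83.9, 148.7]
tcp_rot: [3.141, 0.697, 0.212]
ft_force: [-0.2, -0.3, -2.6]
opening: 0.142
```

Run:
```python
from h import *
t,R,z=packt();p,r=T();delta(t+[0,0,110],R);print(state()["ft_force"],state()["opening"])
s=grab("side");zoom(s,270,90,150,125,5.2,"s22.png")
```

```text
t 25.95 at [631.8  83.9 148.7] rpy [3.141 0.697 0.212]
shift mm [-33.   -0.4 -35.6] turn [ 0.001  -0.0031  0.0001]
[-0.20227272 -0.26931909 -2.58245042] 0.14158886178953103
```

View pics/s22.png

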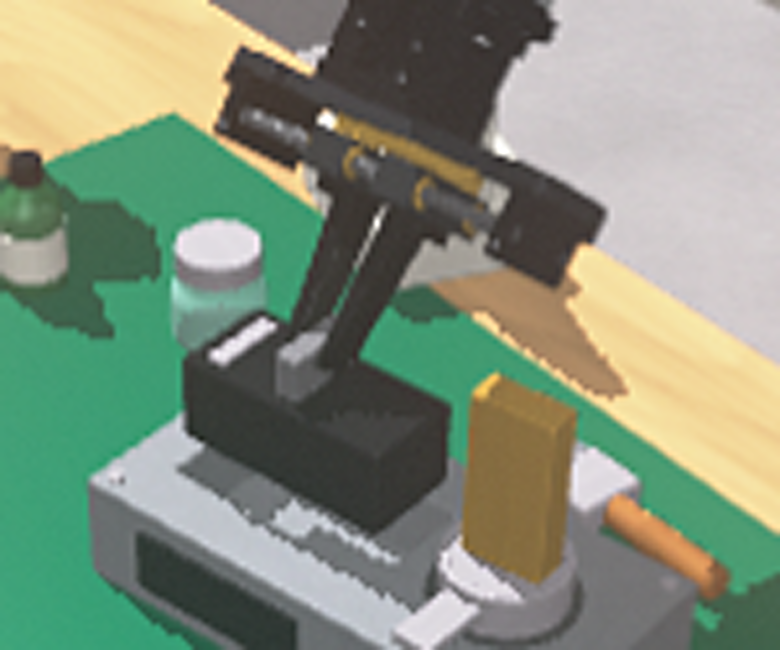

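The pack is lifted level and clear, and the key still stands. I'll raise it further and travel.

Request:
play_rows(moves=[[-0.016,0,-0.019,0,0,0,0],[-0.022,0,-0.026,0,0,0,0],[-0.012,0,-0.015,0,0,0,0],[0,0,0,0,0,0,0]])

```text
t: 26.4
eef_pos: [631.0, 83.9, 226.1]
tcp_rot: [-3.141, 0.702, 0.213]
ft_force: [0.3, 1.2, -3.1]
opening: 0.146
```

Run:
```python
from h import *
p,r=T();delta([456.5,365.5,p[2]],g(.212,.698));delta([456.5,365.5,p[2]],g(0,.698))
```

```text
t 26.4 at [631.   83.9 226.1] rpy [-3.141  0.702  0.213]
shift mm [ -84.8 -312.    71.8] turn [0.0002 0.0037 0.0007]
t 26.4 at [631.   83.9 226.1] rpy [-3.141  0.702  0.213]
shift mm [ -84.8 -312.    71.8] turn [0.1368 0.0037 0.1628]
```

Request:
play_rows(moves=[[-0.008,-0.028,0.0065,0,0,0,0],[-0.01,-0.038,0.009,0,0,0,0],[-0.01,-0.038,0.009,0,0,0,0],[-0.01,-0.038,0.009,0,0,0,0],[-0.01,-0.038,0.009,0,0,0,0],[-0.01,-0.038,0.009,0,0,0,0],[0,0,0,0,0,0,0]])

```text
t: 27.1
eef_pos: [503.0, 285.6, 213.8]
tcp_rot: [3.14, 0.711, 0.206]
ft_force: [0.4, -0.4, -4.2]
opening: 0.146
```

Run:
```python
from h import *
p,r=T();delta([456.5,365.5,215],g(0,.698));print(state()["joints"].round(2),state()["opening"])
print((g(0,.698)).inv().apply(np.array([456.5,365.5,215])-p).round(1))
```

```text
t 27.1 at [503.  285.6 213.8] rpy [3.14  0.711 0.206]
shift mm [-22.9 -87.8  17.9] turn [0.1355 0.0131 0.1569]
[0.36 0.73 1.31 0.1  1.8  1.71] 0.14606166566280762
[-36.4 -79.9  28.9]
```

Rotate first, then finish the shift.

Request:
play_rows(moves=[[0,0,0,0.068,0.007,0.079,0],[0,0,0,0.068,0.006,0.078,0],[-0.018,-0.04,0.014,0,0,0,0],[-0.018,-0.04,0.014,0,0,0,0],[0,0,0,0,0,0,0]])

```text
t: 27.6
eef_pos: [456.0, 366.5, 208.2]
tcp_rot: [3.134, 0.704, -0.016]
ft_force: [0.4, -0.5, -4.0]
opening: 0.143
```

Run:
```python
from h import *
p,r=T();delta([456.5,365.5,140],g(0,.698));print(state()["joints"].round(2),state()["opening"])
s=grab("side","s23.png");w=grab("wrist","w23.png");t=grab("top");np.save("/tmp/t23.npy",t,allow_pickle=True)
```

```text
t 27.6 at [456.  366.5 208.2] rpy [ 3.134  0.704 -0.016]
shift mm [44.5  0.6 51.7] turn [-0.0033  0.0062 -0.0123]
[0.44 0.71 1.37 0.29 1.71 1.97] 0.14286200602561258
```

View pics/s23.png

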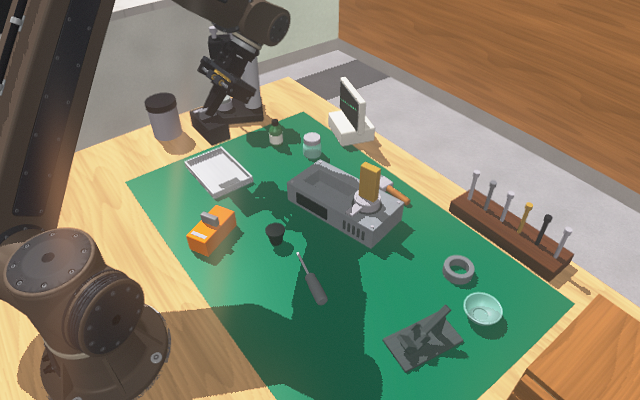

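View pics/w23.png

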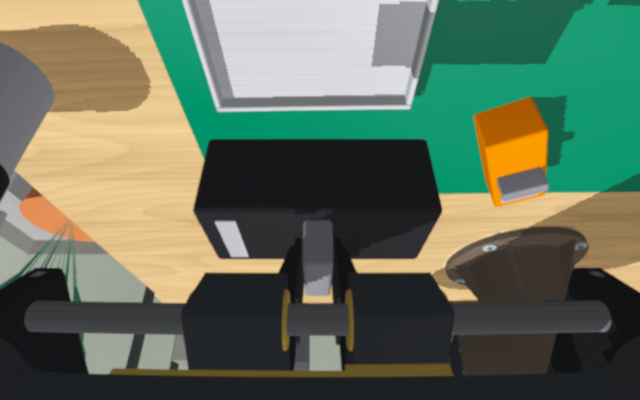

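Run:
```python
from h import *
w=load("wrist");print([plane(w,p,20).round(1) for p in[(217,110),(410,109)]])
w2=L("w18");
print("w18 near-right corner",plane(w2,(0+500/4,100+568/4),20))
```

```text
[array([389.4, 459.3,  20. ]), array([387.3, 277.9,  20. ])]
w18 near-right corner [387.90403826 278.36884453  20.        ]
```

Wrist and top views agree to about 2 mm on the tray (centre about 449, 367, yaw 0). I'll descend.

Request:
play_rows(moves=[[0.022,-0.001,0.026,-0.003,0.006,-0.012,0],[0.022,0,0.026,0,0,0,0],[0.01,0,0.012,0,0,0,0],[0,0,0,0,0,0,0]])

```text
t: 28.15
eef_pos: [461.8, 360.1, 121.5]
tcp_rot: [3.14, 0.695, -0.008]
ft_force: [-0.2, -0.1, -3.9]
opening: 0.144
```

Run:
```python
from h import *
p,r=T();delta([456.5,366.5,90],g(0,.698));print(state()["ft_force"],state()["opening"])
```

```text
t 28.15 at [461.8 360.1 121.5] rpy [ 3.14   0.695 -0.008]
shift mm [16.  -6.4 27.6] turn [-0.0034 -0.0028 -0.0061]
[-0.23553619 -0.14478482 -3.85829521] 0.14434486154036746
```

Request:
play_rows(moves=[[0.008,-0.003,0.014,-0.003,-0.003,-0.006,0],[0.008,-0.003,0.014,0,0,0,0],[0,0,0,0,0,0,0]])

```text
t: 28.45
eef_pos: [457.2, 366.0, 89.0]
tcp_rot: [-3.14, 0.696, -0.0]
ft_force: [0.1, -0.2, -3.5]
opening: 0.142
```

Run:
```python
from h import *
p,r=T();delta([456.5,366.5,78],g(0,.698));print(state()["ft_force"],state()["opening"])
s=grab("side");zoom(s,150,110,120,100,6,"s24.png")
```

```text
t 28.45 at [457.2 366.   89. ] rpy [-3.14   0.696 -0.   ]
shift mm [ 6.5 -0.4  8.9] turn [-0.0021 -0.0016 -0.0002]
[ 0.06206553 -0.18796553 -3.53747362] 0.14212765759218973
```

View pics/s24.png

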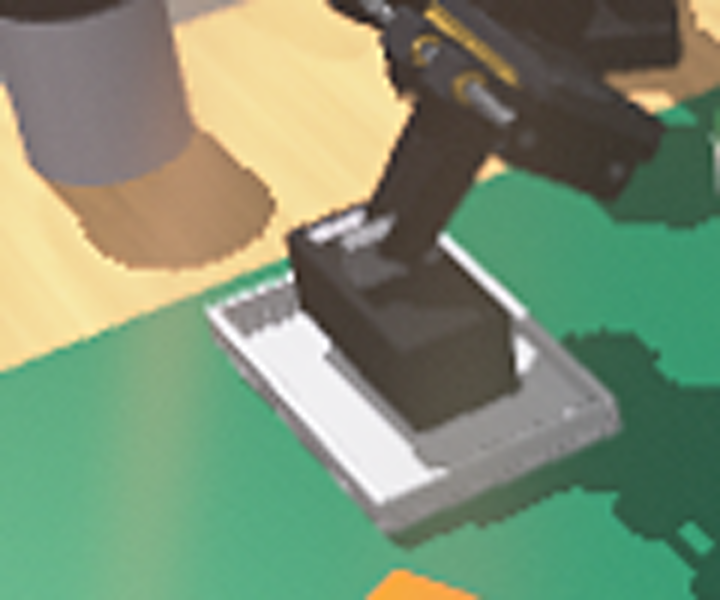

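The pack is inside the tray walls and about 15 mm above the floor. I'll lower it gently.

Request:
play_rows(moves=[[0.005,0,0.007,-0.002,-0.002,0,0],[0.003,0,0.0035,0,0,0,0],[0,0,0,0,0,0,0]])

```text
t: 28.8
eef_pos: [457.5, 366.6, 77.1]
tcp_rot: [-3.14, 0.695, 0.002]
ft_force: [-0.1, 0.3, -4.7]
opening: 0.147
```

Run:
```python
from h import *
p,r=T();delta([456.5,366.5,74],g(0,.698));print(state()["ft_force"],state()["opening"])
```

```text
t 28.8 at [457.5 366.6  77.1] rpy [-3.14e+00  6.95e-01  2.00e-03]
shift mm [1.2 0.1 3. ] turn [-0.0007 -0.0027  0.0012]
[-0.08138343  0.28333269 -4.71899216] 0.1473596134523726
```

Request:
play_rows(moves=[[0.0015,0,0.0025,0,-0.003,0,0],[0.001,0,0.001,0,0,0,0],[0,0,0,0,0,0,0]])

```text
t: 29.1
eef_pos: [457.2, 366.7, 73.8]
tcp_rot: [-3.139, 0.699, 0.002]
ft_force: [0.2, -0.5, -3.2]
opening: 0.144
```

Run:
```python
from h import *
p,r=T();delta([456.5,366.5,74],g(0,.698));print(state()["ft_force"],state()["opening"],state()["moment"])
```

```text
t 29.1 at [457.2 366.7  73.8] rpy [-3.139e+00  6.990e-01  2.000e-03]
shift mm [-0.6  0.2  0.3] turn [-0.001   0.0009  0.0016]
[ 0.24831431 -0.48279153 -3.15988667] 0.14422523674453933 [-0.06169301 -0.60632194  0.02287133]
```

Request:
play_rows(moves=[[0.001,0,0.0015,0,0,0,0],[0.0005,0,0.001,0,0,0,0],[0,0,0,0,0,0,0]])

```text
t: 29.4
eef_pos: [457.3, 366.8, 74.0]
tcp_rot: [-3.137, 0.698, 0.003]
ft_force: [-1.0, -0.1, -3.7]
opening: 0.144
```

Run:
```python
from h import *
p,r=T();delta([456.5,366.5,74],g(0,.698));print(state()["ft_force"],state()["opening"],state()["moment"])
s=grab("side");zoom(s,150,110,120,100,6,"s25.png")
```

```text
t 29.4 at [457.3 366.8  74. ] rpy [-3.137e+00  6.980e-01  3.000e-03]
shift mm [-0.7  0.3  0.5] turn [-0.0022  0.      0.0026]
[-0.96609685 -0.07703806 -3.66309099] 0.14420834135410757 [-0.05107198 -0.646975    0.00519573]
```

View pics/s25.png

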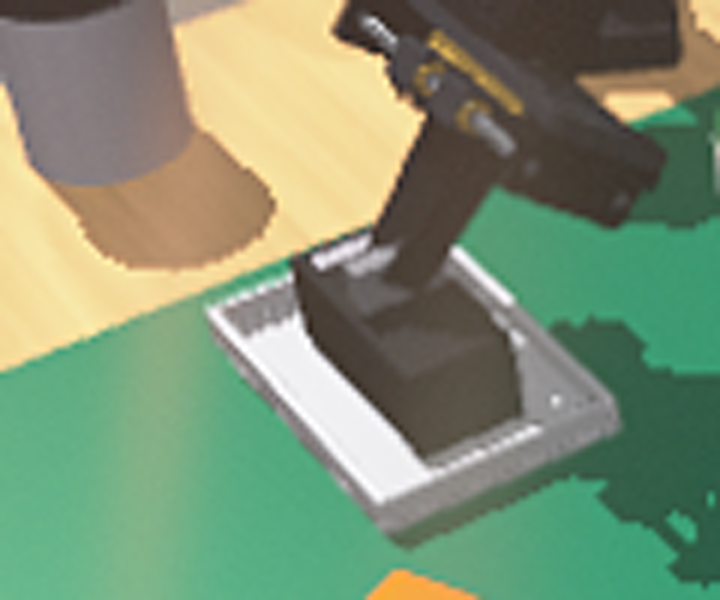

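z no longer drops (74.0, as predicted), and the pack sits on the floor. I'll press a touch more, then release.

Request:
play_rows(moves=[[0.001,0,0.0015,0,0,0,0],[0.001,0,0.0015,0,0,0,0],[0,0,0,0,0,0,18],[0,0,0,0,0,0,24],[0,0,0,0,0,0,35],[0,0,0,0,0,0,40]])

```text
t: 30.05
eef_pos: [457.7, 367.3, 73.9]
tcp_rot: [-3.134, 0.698, 0.005]
ft_force: [-0.3, -0.3, -0.5]
opening: 0.352
```

Run:
```python
from h import *
p,r=T();delta([456.5,366.5,74],g(0,.698));print(state()["ft_force"],state()["opening"])
w=grab("wrist","w26.png")
```

```text
t 30.05 at [457.7 367.3  73.9] rpy [-3.134  0.698  0.005]
shift mm [-0.9  0.8  0.7] turn [-0.0041 -0.0002  0.004 ]
[-0.2568646  -0.29382376 -0.51751756] 0.351805702639886
```

View pics/w26.png

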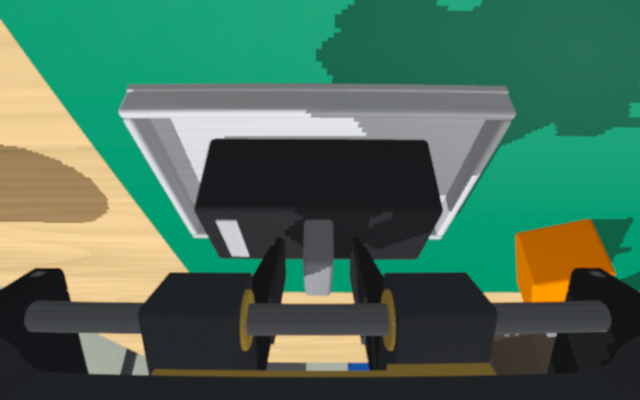

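Released and centred in the tray. I'll retract along the tool axis.

Request:
play_rows(moves=[[0,0,-0.01,0,0,0,42],[0,0,-0.02,0,0,0,42],[0,0,-0.03,0,0,0,42],[0,0,-0.04,0,0,0,42],[-0.03,0,-0.03,0,0,0,42],[-0.03,0,-0.03,0,0,0,42],[0,0,0,0,0,0,42],[0,0,0,0,0,0,42]])

```text
t: 30.9
eef_pos: [519.1, 365.7, 243.2]
tcp_rot: [-3.136, 0.699, 0.004]
ft_force: [0.1, -0.7, -1.2]
opening: 0.42
```

Run:
```python
from h import *
print(T()[0],state()["ft_force"])
s=grab("side","s27.png");t=grab("top","t27.png");zoom(s,150,110,120,100,6,"s27z.png");zoom(s,310,130,120,100,6,"s27k.png")
```

```text
[519.09050459 365.69939325 243.17929464] [ 0.05957912 -0.66009039 -1.15373352]
```

View pics/s27.png

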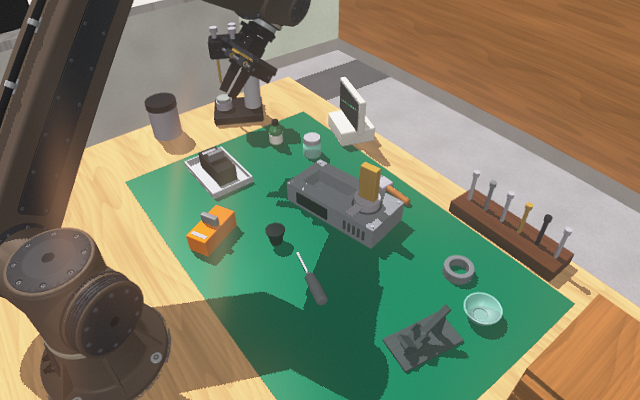

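View pics/s27z.png

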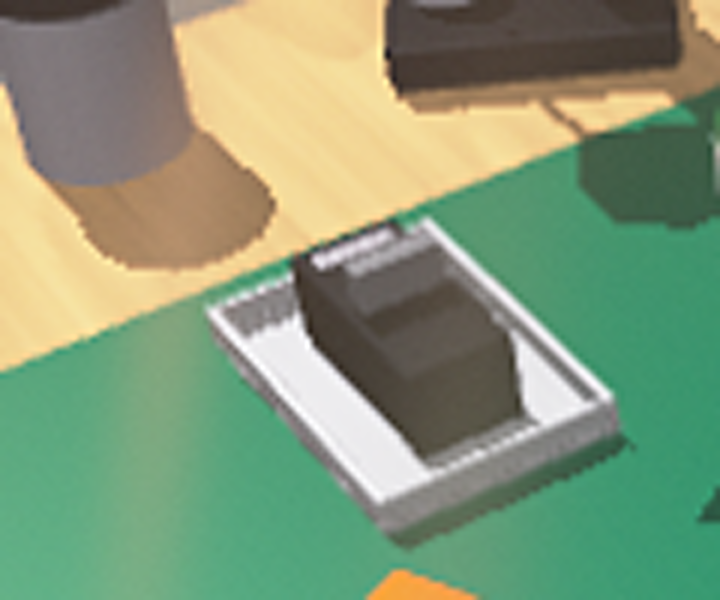

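View pics/s27k.png

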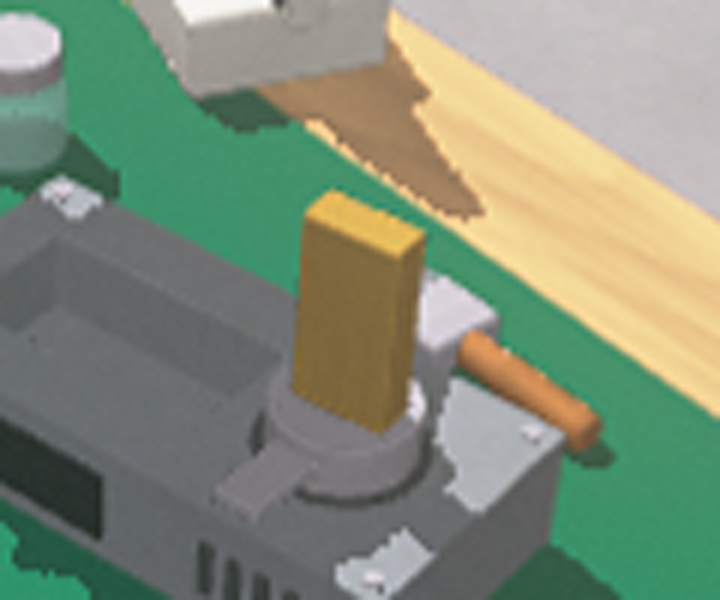

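View pics/t27.png

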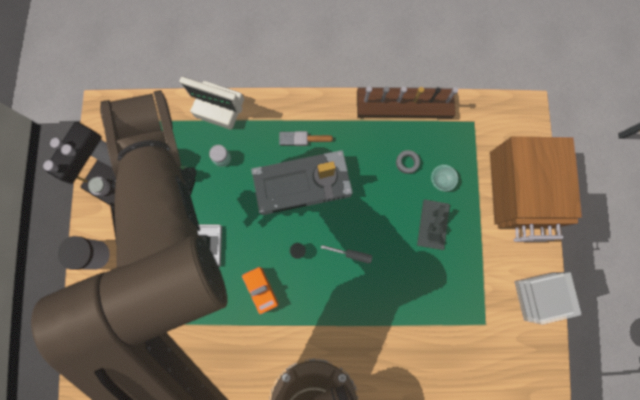

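The pack lies flat in the tray, the key stands in the slot with the tongue turned off, and the bystanders are unmoved. I'll hand in.

Run:
```python
from h import *
print(job_done());print(state()["t"])
```

```text
the job is handed in; nothing more can be done
None
the job is handed in; nothing more can be done
```

The job is handed in at about 31 s of the 72 s allowed; the hand-in gave no verdict, so the results below are from my own checks.

- **Key:** I took it from the rest, stood it in the slot and let go. It stood by itself with the clamp still unturned.
- **Clamp:** I gripped the key again from above and turned it about 1.65 rad, play included. The tongue now points along the unit's -x. I felt no clear rise in torque at the stop, so the full quarter turn is judged from that angle and the pictures.
- **Pack:** I lifted it by its ridge with the tool leaned 0.7 rad, because an upright gripper body would have passed only about 3 mm from the standing key. Then I set it down in the tray.

**Last checks:** The final side picture shows the pack flat inside the tray and the key upright in the slot. No bystander has visibly moved in the pictures, and the gripper is clear of everything at 243 mm. The tool position at release puts the pack within a few millimetres of the tray's centre; I did not re-measure the pack itself.

**Disagreements:** The side and wrist cameras differed by up to about 3 mm, by nearly the same amount for key and slot, so the fit held. The top and wrist views of the tray differed by about 2 mm. Touchdown in the tray did not show in the force reading, so I judged it from the height no longer dropping at the predicted value and from the picture.

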